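# Change over the jar in the cap press

### The job

The cap press has finished the white-capped jar that stands under its bell: wind the red handwheel anticlockwise until the bell is lifted well clear of the cap, then push the tray all the way across to its stop so that the gold-capped jar comes under the bell. Wind the bell down until it presses snugly on the gold cap, and lift the white-capped jar out of the tray and stand it upright on the cork coaster. Leave the other kitchen things where they are and keep both jars upright.

Things in the scene. Friction and masses are not known exactly. Their poses are not given: they have to be found in the camera images.
- press: green C-shaped bench press, fixed. Origin on the worktop under the screw axis; z up, y along the tray's travel (about the robot's left), x about away from the robot. Base 100 (x) by 400 (y) mm with rails up to 27 mm; column 75 to 109 mm behind the axis, 50 mm wide; the arm and nut over the tray, from 167 to 211 mm high, reach 24 mm to the robot's side of the axis and 24 mm to each side
- handwheel (a joint): angle of the red handwheel (rad), 0 when the bell just rests on a jar cap in the tray, growing anticlockwise seen from above, which raises it; limits -0.33 and 6.0; each rad lifts wheel, screw and bell by 6 mm (38 mm a turn, 36 mm in all). Friction 0.12 N m; the screw holds itself at any height
- wheel_hub (a point): centre of the level handwheel, on the screw axis, 240 mm above the worktop plus the rise; turns with it: z up, x along one of its three spokes (120 degrees apart). Rim radius 78 mm, bar 14 mm; spokes 11 mm; hub radius 13, from 12 below to 19 mm above. The openings (radius 13 to 71 mm) take closed fingers from above; the nut's top is 29 mm below the wheel centre when down
- bell: steel bell on the lower end of the screw: disc 60 mm wide with a skirt 18 mm deep, inner radius 27 mm. Origin at the inside face that presses on the cap, on the screw axis, 119 mm above the worktop when it rests on a jar; it rises with the handwheel
- tray (a joint): slide of the aluminium tray (m) along the press's +y: 0 at the start (white-capped jar under the bell), 0.15 at the far stop (gold-capped jar under the bell). Friction 1.5 N; it stays where it is left
- tray_push (a point): middle of the outer face (looks to the press's -y) of the black upright push plate on a bar at the tray's -y end, 295 mm from the screw axis at the start; plate 62 mm wide, 8 mm thick, its edges from 23 to 78 mm above the worktop; the point is 55 mm above the worktop
- jar_red_center (a point): centre (half-way up) of the glass jar with white cap and reddish contents, 43 mm diameter, 96 mm tall; its z is up. It stands between six short pins of the tray (15 mm high; tray floor 23 mm above the worktop), under the bell at the start
- jar_green_center (a point): centre (half-way up) of the glass jar with gold-coloured cap and green contents, 42 mm diameter, 96 mm tall; its z is up. It stands between the tray's other six pins, 150 mm to the press's -y side
- jar_red: the white-capped jar itself; origin at the centre of its underside
- jar_green: the gold-capped jar itself; origin at the centre of its underside
- coaster_top (a point): centre of the upper face of the round cork coaster, 110 mm diameter, 8 mm thick, fixed on the worktop at the left front, on the robot's side of the press
- tomato: red tomato, 70 mm, bystander on the front of the worktop, to the right; origin under its centre
- garlic: garlic bulb, 60 mm, bystander on the front of the worktop, between robot and press; origin under its centre
Things that resemble listed ones, but are neither listed nor needed, are in the scene too. Leave any pink or purple look-alike of the jar_red alone.

How it is judged:
By the outcome, as a careful person would: the job done as asked, in the order asked, and still so for the second after the job is handed in, with the robot touching nothing.
It also fails if it takes over 72 s, if anything falls off the work surface, if the arm or the gripper's body presses on something with over 40 N, if the wrist force passes 120 N, or if a joint passes its speed limit or range.

### The arm

A 6-joint arm with a two-finger parallel gripper is mounted at the origin on a cart in front of the work surface, level with it; the furniture and walls round the work are solid. World frame = base frame: x ahead of the robot, y to its left, z up, the work surface at z = 0. Lengths are in mm, angles in rad, forces in N, time in s.
With the tool pointing down it reaches from about 300 to 850 mm from the base axis. Payload 5.4 kg.
Tool frame: the origin (TCP) lies on the centre line of the jaws, within the pads' length; the fingertips stand bot.tips_ahead ahead of it and the grasp point (between the pads) lies 6 mm ahead of it (bot.tips_ahead is the distance from the TCP to the fingertips, in mm); z points along the fingers, y is the direction in which the jaws open and shut (so a half turn about z gives the same grasp; the last joint's range is limited). The gripper opens to 85 mm and grips with 20 to 120 N. Pads are 22 mm wide; open, the fingers measure 114 mm over their backs; the gripper's body (76 mm by 85 mm) begins 54 mm behind the grasp point. The pads swing forward as they close: fully open they stand 13 mm farther back than shut.
Start: joints at [0.902, 0.158, 1.597, -0, 1.386, -0.21], TCP at [254.658, 515.515, 217.699] pointing down, gripper open.
Joint ranges: [-2.91, 2.91], [-0.94, 2.29], [0.18, 2.7], [-1.29, 4.43], [0.17, 2.64], [-3, 3]. Speed limits (rad/s): [2.57, 2.57, 3.14, 3.14, 3.14, 3.14].

### API

Orientations are given as a rotation vector (axis times angle).
In Python, from bench import bot gives the robot as it stands. The module is installed in compiled form; this text tells all that it offers.
- The arm moves only by the tool jog_arm, never from a script. Its arguments are lists of equal length, an entry for each row: "xyz": the shift along the tool's x, y, z normalised to -1 to 1, where 1 is 0.8 m, a list of three; "delta_rot": the turn, a rotation vector about the tool's x, y, z normalised to -1 to 1, where 1 is 90 degrees, a list of three; "grip": the opening, from -1 (shut) to 1 (fully open). A call has 1 to 10 rows; each row is the pose to reach, as a shift and turn from the pose commanded when the call began, along the tool's axes at that moment; what a row does not reach only later rows make up. A row lasts 1/8 s, in which the tool goes at most 62.5 mm and 10.7 degrees, less where a joint would pass 70% of its speed; a pose out of reach is approached as far as the arm can. A call with a number of a shift or a turn outside -1 to 1 is refused whole. A call with a gripper value outside its range is refused whole. The fingers move at their own pace and stop on an object; "grip_force" is the grip in N (left out, the last holds). Time passes only in rows, so rows that repeat a pose let the fingers close. It gives the time, the measured TCP pose, the force and the opening at its end, in the units of the state.
- bot.sense(): the state, without advancing time (a new reading comes with each control period).
- bot.grab_frame(name): name is "side" or "top"; returns the picture (480x640x3 uint8, red, green, blue); there is no depth.
- bot.camera_params(name): a dict with "fx", "fy", "cx", "cy" (pixels), "xyz" and "orientation" of the camera in the world. Camera axes: x right, y up, looking along -z (the intrinsics and any distortion apply to the point x, -y, -z); pixel columns grow to the right and rows downward; lengths in mm; the calibration is good to about 2 mm. A picture is of the moment at which its call begins. camera_params takes no time and is no camera call.
- bot.close_job(): hands the job in, once; it reports no verdict.
The state is a dict: "time_s": time; "q": joint angles; "qvel": joint speeds; "effort": joint torques, N m; "eef_pos": TCP position; "orientation": TCP orientation; "contact_force": force on the tool from outside, world axes, zero at the start; "moment": the same for the moment, N m; "gripper_width": finger opening in mm.
Only numpy, scipy, OpenCV 4.12 (cv2) and the standard library are available. Lean on these libraries where they do the work, as an engineer would, in place of code of your own. Each camera call takes 0.05 s, during which the arm holds its last target.

## Working session

There is one attempt and no reset: what is moved stays moved. The work goes in short steps, Python scripts to look and compute and a tool call to move; the robot and the scene stay as the last step left them, time stands still between calls to the robot, and variables do not carry over. Pictures are saved under pics/ and viewed, and the job is handed in when it is done.

Besides the shell and the picture viewer there is one more tool, called after ">>>" as name(argument=value, ...), one argument or row to a line, values as JSON. jog_arm: Moves the arm, as the interface text tells. Scaled input: -1 to 1 covers 0.8 m each way for a shift and 90 degrees each way for a turn. Its arguments: {"type":"object","properties":{"xyz":{"type":"array","items":{"type":"array","items":{"type":"number","minimum":-1,"maximum":1}}},"delta_rot":{"type":"array","items":{"type":"array","items":{"type":"number","minimum":-1,"maximum":1}}},"grip":{"type":"array","items":{"type":"number"}},"grip_force":{"type":"number"}},"required":["xyz","delta_rot","grip"]}

```bash
mkdir -p pics; python3 - <<'E'
from bench import bot
import cv2
for n in("side","top"):
    f=bot.grab_frame(n); cv2.imwrite(f"pics/{n}0.png",f[:,:,::-1]); print(n,bot.camera_params(n))
s=bot.sense();print(s,bot.tips_ahead)
E
```

```text
side {'fx': 575.2929230745804, 'fy': 575.2929230745804, 'cx': 311.98942819556015, 'cy': 241.16814610805713, 'xyz': array([ 265.12612988, -991.02340148,  784.08312255]), 'orientation': array([ 1.02976568, -0.15473497, -0.26354041])}
top {'fx': 570.4075496125491, 'fy': 570.4075496125491, 'cx': 312.3269180395497, 'cy': 235.9281911617804, 'xyz': array([ 331.60035854,   21.71183232, 1587.60259152]), 'orientation': array([ 0.12247447, -0.14739725, -1.58853887])}
{'time_s': 0.1, 'q': array([ 9.01881139e-01,  1.59004936e-01,  1.59813093e+00,  2.99914333e-06,
        1.38618855e+00, -2.10100376e-01]), 'qvel': array([-0.00014979, -0.00176079, -0.00140915,  0.00052634,  0.00141374,
        0.00038198]), 'effort': array([-3.51302942e-04, -3.96994185e+01, -3.32337785e+01, -2.28214517e-04,
        4.25609294e-03,  3.84553096e-05]), 'eef_pos': array([254.31543565, 515.06514831, 216.79241674]), 'orientation': array([-7.14232183e-01, -3.05856580e+00,  2.45916368e-03]), 'contact_force': array([-0.38117245, -0.27589263,  1.10513842]), 'moment': array([0.0019705 , 0.05311293, 0.01739243]), 'gripper_width': 85.51414292805343} 25.0
```

View pics/side0.png

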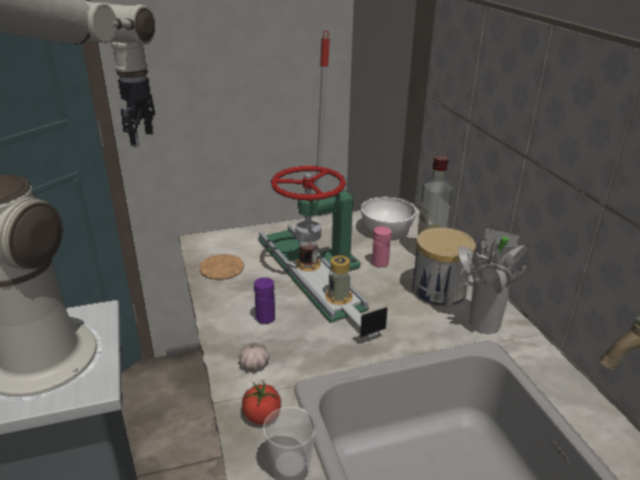

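View pics/top0.png

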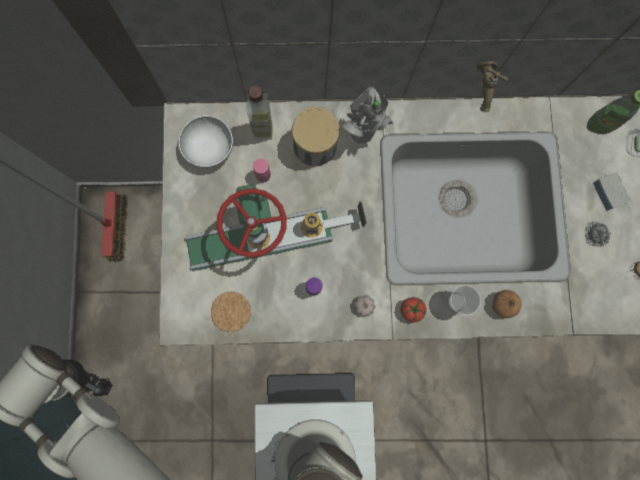

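The side view shows the press with its red wheel at about (308,183), the white-capped jar under the bell at (309,255) and the gold-capped jar at (340,280). It also shows the push plate (373,320) and the coaster (222,266).

Candidates for the white-capped jar are (309,255) under the bell, the purple look-alike (265,300) and the pink look-alike (382,247). By the description I choose the one under the bell. Red items that could pass for the wheel are the tomato (262,403) and the broom (325,50). The wheel is at (308,183).

```bash
cat > h.py <<'E'
import numpy as np, cv2
from scipy.spatial.transform import Rotation as R
from bench import bot
def cam(n):
    p=bot.camera_params(n); return p,R.from_rotvec(p['orientation']).as_matrix(),np.array(p['xyz'])
def ray(n,uv):
    p,M,c=cam(n); d=M@np.array([(uv[0]-p['cx'])/p['fx'],-(uv[1]-p['cy'])/p['fy'],-1.]); return c,d/np.linalg.norm(d)
def plane(n,uv,z):
    c,d=ray(n,uv); return c+d*(z-c[2])/d[2]
def tri(a,b):
    c1,d1=ray('side',a);c2,d2=ray('top',b)
    A=np.stack([d1,-d2],1); t=np.linalg.lstsq(A,c2-c1,rcond=None)[0]
    p,q=c1+d1*t[0],c2+d2*t[1]; return (p+q)/2,np.linalg.norm(p-q)
def proj(n,P):
    p,M,c=cam(n); v=M.T@(np.asarray(P,float)-c); return np.array([p['cx']+p['fx']*v[0]/-v[2],p['cy']-p['fy']*v[1]/-v[2]])
E
python3 - <<'E'
from h import *
for n in('side','top'):
    f=cv2.imread(f'pics/{n}0.png')
    x0,y0,x1,y1=(180,150,420,360) if n=='side' else (170,130,410,340)
    c=cv2.resize(f[y0:y1,x0:x1],None,fx=3.3,fy=2.85 if 0 else 3.3,interpolation=cv2.INTER_CUBIC)
    c=c[:600]; cv2.imwrite(f'pics/{n}0c.png',cv2.resize(f[y0:y1,x0:x1],None,fx=2.8,fy=2.8,interpolation=cv2.INTER_CUBIC))
    hsv=cv2.cvtColor(f,cv2.COLOR_BGR2HSV)
    m=((hsv[...,0]<6)|(hsv[...,0]>174))&(hsv[...,1]>150)&(hsv[...,2]>70)
    k,l,s,ce=cv2.connectedComponentsWithStats(m.astype(np.uint8))
    for i in range(1,k):
        if s[i,4]>60: print(n,'red',s[i],ce[i].round(1))
    for nm,lo,hi in(('cork',(8,90,110),(18,200,255)),('purple',(125,100,30),(160,255,255)),('black',(0,0,0),(180,255,35))):
        m=cv2.inRange(hsv,lo,hi);k,l,s,ce=cv2.connectedComponentsWithStats(m)
        for i in range(1,k):
            if s[i,4]>80 and s[i,4]<3000: print(n,nm,s[i],ce[i].round(1))
E
```

```text
side red [322  40   7  25 131] [324.6  52. ]
side red [272 166  73  34 835] [307.5 183. ]
side red [243 396  37  28 673] [259.3 407.3]
side cork [200 255  43  24 821] [221.  266.4]
side purple [255 278  19  45 750] [264.3 299.9]
side black [ 119   79   35   66 1083] [137.3 104.6]
side black [ 30 229  31  42 267] [ 47.8 254. ]
side black [361 309  25  27 459] [372.9 321.9]
top red [218 189  68  67 653] [248.9 223.3]
top cork [500 291  21  25 320] [510.2 303.1]
top cork [ 212  293   38   38 1159] [230.3 311.4]
top purple [307 278  14  15 169] [313.5 285.3]
```

```bash
python3 - <<'E'
from h import *
f=cv2.imread('pics/top0.png');hsv=cv2.cvtColor(f,cv2.COLOR_BGR2HSV)
m=(((hsv[...,0]<6)|(hsv[...,0]>174))&(hsv[...,1]>150)).astype(np.uint8)
m[:170]=0;m[270:]=0;m[:,:200]=0;m[:,300:]=0
c=max(cv2.findContours(m,cv2.RETR_EXTERNAL,cv2.CHAIN_APPROX_NONE)[0],key=cv2.contourArea)
e=cv2.fitEllipse(c);print(e)
for z in (235,240,247): print(z,plane('top',e[0],z), e[1][0]/2/570*(1587-z))
f=cv2.imread('pics/side0.png');hsv=cv2.cvtColor(f,cv2.COLOR_BGR2HSV)
m=(((hsv[...,0]<6)|(hsv[...,0]>174))&(hsv[...,1]>150)).astype(np.uint8)
m[:150]=0;m[215:]=0;m[:,:250]=0;m[:,360:]=0
c=max(cv2.findContours(m,cv2.RETR_EXTERNAL,cv2.CHAIN_APPROX_NONE)[0],key=cv2.contourArea)
e2=cv2.fitEllipse(c);print(e2, tri(e2[0],e[0]), plane('side',e2[0],240))
E
```

```text
((251.09584045410156, 222.2774658203125), (64.59832000732422, 66.39421081542969), 75.86360931396484)
235 [601.89697214 144.48764756 235.        ] 76.61134092096697
240 [600.89779982 144.03379727 240.        ] 76.32801495602257
247 [599.49895858 143.39840687 247.        ] 75.9313586051004
((308.04901123046875, 182.57330322265625), (31.90642547607422, 72.01558685302734), 90.48478698730469) (array([600.15501295, 144.23983637, 239.45880262]), np.float64(1.703592105379195)) [598.91057658 142.97245583 240.        ]
```

View pics/side0c.png

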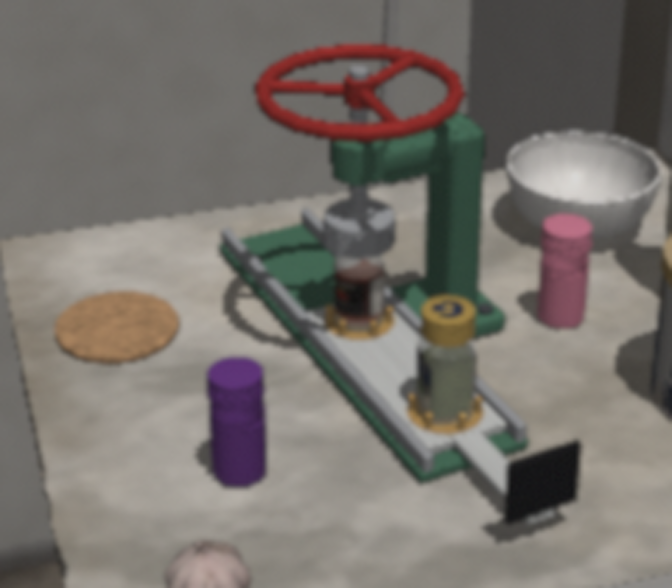

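View pics/top0c.png

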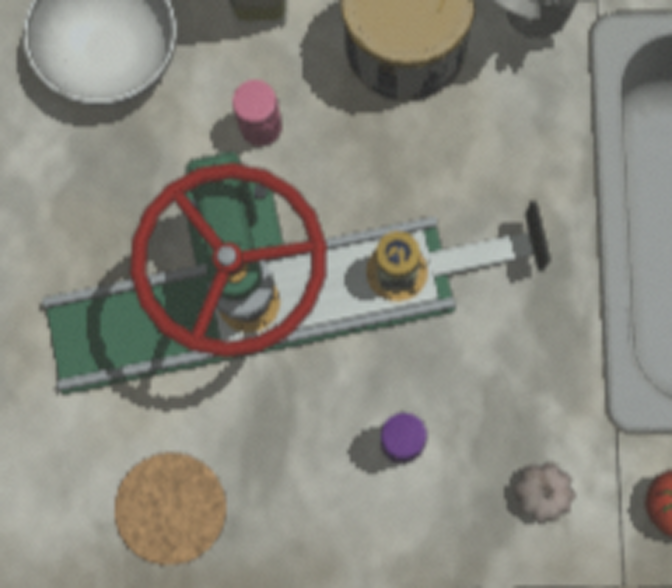

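```bash
python3 - <<'E'
from h import *
T=lambda u,v:(u/2.8+170,v/2.8+130)
S=lambda u,v:(u/2.8+180,v/2.8+150)
print('gold', plane('top',T(399,253),119), plane('side',S(449,305),119), tri(S(449,305),T(399,253)))
print('plate top edge ends', plane('top',T(530,204),78),plane('top',T(549,266),78), plane('side',S(506,477),78),plane('side',S(579,443),78))
print('coaster',plane('side',(221,266.4),8),plane('top',(230.5,311.5),8))
for a,b in(((41,303),(436,220)),((60,390),(452,308))):
  P=plane('top',T(*a),27);Q=plane('top',T(*b),27);print('rails',P,Q,np.degrees(np.arctan2(*(P-Q)[:2])))
print('purple',plane('top',(313.5,285.3),96),plane('side',S(237,370),96))
print('pink',plane('top',T(256,97),96))
for n,a in(('spokes',[(180,200),(310,247),(203,335)]),):
  H=plane('top',T(227,257),240)
  for p in a:
    d=plane('top',T(*p),240)-H; print(H,np.degrees(np.arctan2(d[1],d[0])))
print('garlic',plane('top',T(541,490),30),'utensils')
E
```

```text
gold [626.91885875  -5.97320953 119.        ] [629.24976403  -1.49179152 119.        ] (array([626.92660186,  -6.05479448, 122.03665657]), np.float64(1.242863352225565))
plate top edge ends [ 681.03058735 -134.96045644   78.        ] [ 619.43535879 -151.00825357   78.        ] [ 615.94131888 -164.72720396   78.        ] [ 680.44682054 -143.01101212   78.        ]
coaster [395.8707611  214.36552195   8.        ] [399.03815321 222.71180547   8.        ]
rails [602.28933378 347.12061022  27.        ] [678.31742301 -45.50238448  27.        ] -10.959202586681988
rails [515.4816712  327.29890813  27.        ] [588.78085533 -58.93154018  27.        ] -10.745853643752346
purple [458.36208618  -4.99004675  96.        ] [459.31736513  -8.53796658  96.        ]
pink [788.25827508 128.36870132  96.        ]
[602.10420428 144.08645239 240.        ] 38.29426139910733
[602.10420428 144.08645239 240.        ] -84.14889612430412
[602.10420428 144.08645239 240.        ] 162.87140927715893
garlic [ 407.46728381 -140.01727456   30.        ] utensils
```

```bash
cat >> h.py <<'E'
HUB=np.array([600.,143.7]); A=np.radians(10.9)
PX=np.array([np.cos(A),np.sin(A)]);PY=np.array([-np.sin(A),np.cos(A)])
def W(px,py,z): return np.r_[HUB+px*PX+py*PY,z]
def P(w): d=np.asarray(w)[:2]-HUB; return np.array([d@PX,d@PY,w[2]]).round(1)
Rt=np.stack([np.r_[PY,0],np.r_[PX,0],[0,0,-1.]],1)  # aligned tool
def to(target,align=True):
    s=bot.sense(); M=R.from_rotvec(s['orientation'])
    d=M.inv().apply(np.asarray(target)-s['eef_pos'])/800
    r=(M.inv()*R.from_matrix(Rt)).as_rotvec()/(np.pi/2)
    print('xyz',d.round(4),'rot',r.round(4))
def st():
    s=bot.sense();print('t',s['time_s'],'press',P(s['eef_pos']),'F',s['contact_force'].round(1),'M',s['moment'].round(2),'w',round(s['gripper_width'],1))
E
python3 - <<'E'
from h import *
t=W(45*np.cos(np.radians(-32)),45*np.sin(np.radians(-32)),310);print(t);to(t);st()
E
```

```text
[641.98290907 127.50014363 310.        ]
xyz [-0.649  -0.2199 -0.1164] rot [-1.100e-03  3.000e-04  5.868e-01]
t 0.1 press [-269.2  430.   216.8] F [-0.4 -0.3  1.1] M [0.   0.05 0.02] w 85.5
```

>>> jog_arm(
  xyz=[
    [0, 0, -0.07],
    [-0.05, -0.02, -0.1164],
    [-0.13, -0.044, -0.1164],
    [-0.2, -0.068, -0.1164],
    [-0.275, -0.093, -0.1164],
    [-0.35, -0.119, -0.1164],
    [-0.425, -0.144, -0.1164],
    [-0.5, -0.169, -0.1164],
    [-0.575, -0.195, -0.1164],
    [-0.649, -0.22, -0.1164],
  ],
  delta_rot=[
    [0, 0, 0],
    [0, 0, 0.08],
    [0, 0, 0.16],
    [0, 0, 0.24],
    [0, 0, 0.32],
    [0, 0, 0.4],
    [0, 0, 0.46],
    [0, 0, 0.52],
    [0, 0, 0.56],
    [0, 0, 0.587],
  ],
  grip=[-1, -1, -1, -1, -1, -1, -1, -1, -1, -1],
  grip_force=60,
)

```text
time_s: 1.35
eef_pos: [639.5, 129.9, 310.3]
orientation: [-2.002, -2.42, 0.001]
contact_force: [0.3, 1.1, 0.5]
gripper_width: 0.0
```

```bash
python3 - <<'E'
from h import *
st()
t=W(45*np.cos(np.radians(-32)),45*np.sin(np.radians(-32)),310);to(t)
cv2.imwrite('pics/top1.png',bot.grab_frame('top')[130:340,170:410,::-1].repeat(2,0).repeat(2,1))
cv2.imwrite('pics/side1.png',bot.grab_frame('side')[50:360,180:420,::-1].repeat(2,0)[:600].repeat(2,1))
E
```

```text
t 1.35 press [ 36.2 -21.1 310.3] F [0.3 1.1 0.5] M [0.02 0.   0.06] w 0.0
xyz [-0.0035  0.0025  0.0003] rot [-0.0005 -0.0002 -0.0012]
```

View pics/top1.png

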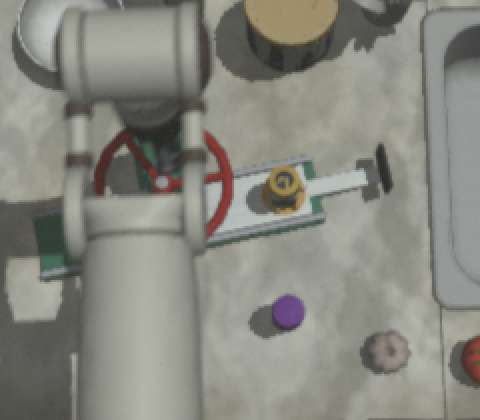

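View pics/side1.png

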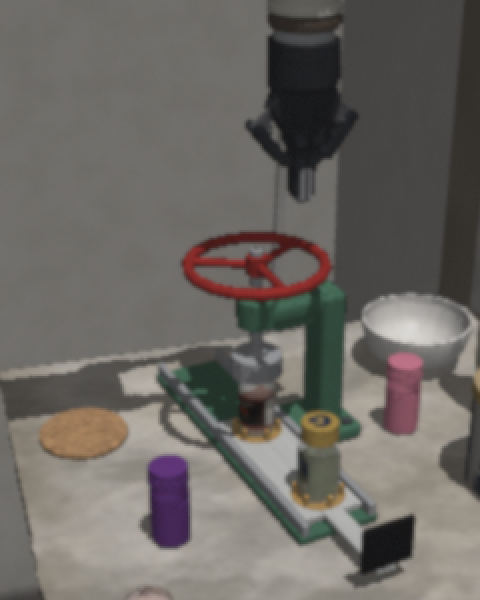

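The side view shows the closed fingertips at (303,195) above the wheel's right-hand opening, clear of the spokes at (285,240) and (285,290). I'll go down 60 mm.

>>> jog_arm(
  xyz=[
    [-0.0035, 0.0025, 0.03],
    [-0.0035, 0.0025, 0.06],
    [-0.0035, 0.0025, 0.075],
    [-0.0035, 0.0025, 0.075],
  ],
  delta_rot=[
    [0, 0, 0],
    [0, 0, 0],
    [0, 0, 0],
    [0, 0, 0],
  ],
  grip=[-1, -1, -1, -1],
)

```text
time_s: 1.95
eef_pos: [640.2, 129.4, 249.7]
orientation: [-1.999, -2.421, 0.002]
contact_force: [0.2, -0.9, -0.4]
gripper_width: -0.1
```

```bash
cat >> h.py <<'E'
def circ(p0,ph,z=None,r=45,zs=None):
    # rows from press pos p0 to circle angles ph (deg), z list
    for f,z in zip(ph,zs):
        c=np.radians(f); print('[%.4f, %.4f, %.4f],'%((r*np.sin(c)-p0[1])/800,(r*np.cos(c)-p0[0])/800,(p0[2]-z)/800),end=' ')
    print()
E
python3 - <<'E'
from h import *
st()
ph=np.linspace(-12,-12+18*9,10); print(ph)
circ(P(bot.sense()['eef_pos']),ph,zs=250+6*np.maximum(0,np.radians(ph-2)))
E
```

```text
t 1.95 press [ 36.8 -21.7 249.7] F [ 0.2 -0.9 -0.4] M [-0.02 -0.02  0.  ] w -0.1
[-12.   6.  24.  42.  60.  78.  96. 114. 132. 150.]
[0.0154, 0.0090, -0.0004], [0.0330, 0.0099, -0.0009], [0.0500, 0.0054, -0.0033], [0.0648, -0.0042, -0.0056], [0.0758, -0.0179, -0.0080], [0.0821, -0.0343, -0.0103], [0.0831, -0.0519, -0.0127], [0.0785, -0.0689, -0.0150], [0.0689, -0.0836, -0.0174], [0.0552, -0.0947, -0.0197],
```

>>> jog_arm(
  xyz=[
    [0.0154, 0.009, -0.0004],
    [0.033, 0.0099, -0.0009],
    [0.05, 0.0054, -0.0033],
    [0.0648, -0.0042, -0.0056],
    [0.0758, -0.0179, -0.008],
    [0.0821, -0.0343, -0.0103],
    [0.0831, -0.0519, -0.0127],
    [0.0785, -0.0689, -0.015],
    [0.0689, -0.0836, -0.0174],
    [0.0552, -0.0947, -0.0197],
  ],
  delta_rot=[
    [0, 0, 0],
    [0, 0, 0],
    [0, 0, 0],
    [0, 0, 0],
    [0, 0, 0],
    [0, 0, 0],
    [0, 0, 0],
    [0, 0, 0],
    [0, 0, 0],
    [0, 0, 0],
  ],
  grip=[-1, -1, -1, -1, -1, -1, -1, -1, -1, -1],
)

```text
time_s: 3.2
eef_pos: [557.5, 157.4, 266.9]
orientation: [2.0, 2.422, 0.0]
contact_force: [-0.2, -0.5, 0.5]
gripper_width: 0.2
```

```bash
python3 - <<'E'
from h import *
st()
p=P(bot.sense()['eef_pos']); print(np.degrees(np.arctan2(p[1],p[0])),np.hypot(*p[:2]))
ph=np.linspace(165,165+14.5*9,10); print(ph)
p=np.array([45*np.cos(np.radians(150)),45*np.sin(np.radians(150)),250+6*np.radians(148)])
circ(p,ph,zs=250+6*np.maximum(0,np.radians(ph-2)))
cv2.imwrite('pics/top2.png',bot.grab_frame('top')[130:340,170:410,::-1].repeat(2,0).repeat(2,1))
cv2.imwrite('pics/side2.png',bot.grab_frame('side')[50:360,180:420,::-1].repeat(2,0)[:600].repeat(2,1))
E
```

```text
t 3.2 press [-39.1  21.5 266.9] F [-0.2 -0.5  0.5] M [ 0.   -0.07  0.03] w 0.2
151.19483176309754 44.62129536443334
[165.  179.5 194.  208.5 223.  237.5 252.  266.5 281.  295.5]
[-0.0136, -0.0056, -0.0020], [-0.0276, -0.0075, -0.0039], [-0.0417, -0.0059, -0.0058], [-0.0550, -0.0007, -0.0077], [-0.0665, 0.0076, -0.0096], [-0.0756, 0.0185, -0.0115], [-0.0816, 0.0313, -0.0134], [-0.0843, 0.0453, -0.0152], [-0.0833, 0.0594, -0.0171], [-0.0789, 0.0729, -0.0190],
```

View pics/side2.png

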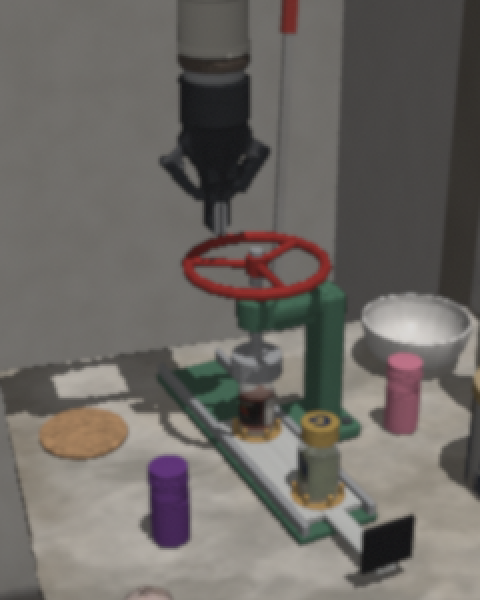

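```bash
python3 - <<'E'
from h import *
s=bot.sense();e=s['eef_pos']
for dz in(-25,0): 
  q=proj('side',e+[0,0,dz]); print((q-[180,50])*2)
for p in [W(0,0,240),W(0,0,119),W(0,-150,119)]: print((proj('side',p)-[180,50])*2)
st()
cv2.imwrite('pics/side3.png',cv2.resize(bot.grab_frame('side')[110:240,240:370,::-1],None,fx=4.5,fy=4.5,interpolation=cv2.INTER_CUBIC))
E
```

```text
[217.76488652 262.78712788]
[217.38588294 242.27589601]
[256.84381875 264.77180622]
[256.8066635 358.4737229]
[320.57892314 418.97913253]
t 3.3 press [-38.8  20.8 267.1] F [ 0.9  0.1 -0. ] M [ 0.04 -0.02 -0.03] w 0.2
```

View pics/side3.png

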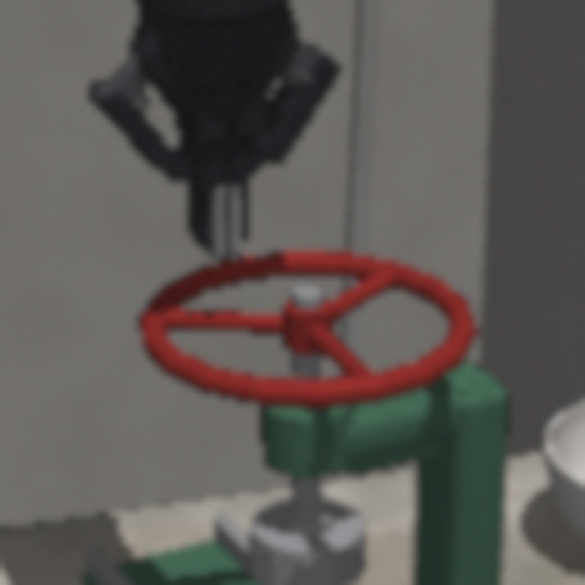

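View pics/top2.png

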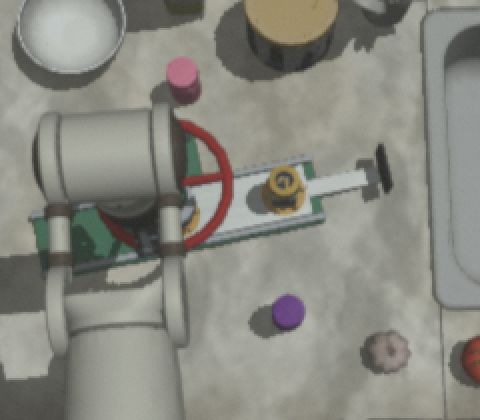

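```bash
python3 - <<'E'
from h import *
print('start tip/tcp side',proj('side',[254.6,515.5,192.7]),proj('side',[254.6,515.5,217.7]),'top',proj('top',[254.6,515.5,192.7]))
for z in(285,310): print('side1',(proj('side',[639.5,129.9,z])-[180,50])*2)
e=bot.sense()['eef_pos']
for z in(242,267,320): print('top2',(proj('top',[e[0],e[1],z])-[170,130])*2)
f=cv2.imread('pics/side0.png')[70:160,90:190];cv2.imwrite('pics/s0g.png',cv2.resize(f,None,fx=5,fy=5,interpolation=cv2.INTER_CUBIC))
f=cv2.imread('pics/top0.png')[330:430,40:140];cv2.imwrite('pics/t0g.png',cv2.resize(f,None,fx=5,fy=5,interpolation=cv2.INTER_CUBIC))
E
```

```text
start tip/tcp side [145.32937042 157.74033774] [143.97637421 148.93358892] top [ 96.74815173 372.58178404]
side1 [294.68820138 228.39123704]
side1 [295.07840871 207.14823727]
top2 [151.04649477 219.43806973]
top2 [148.88139117 215.93848746]
top2 [144.01689212 208.07571611]
```

View pics/s0g.png

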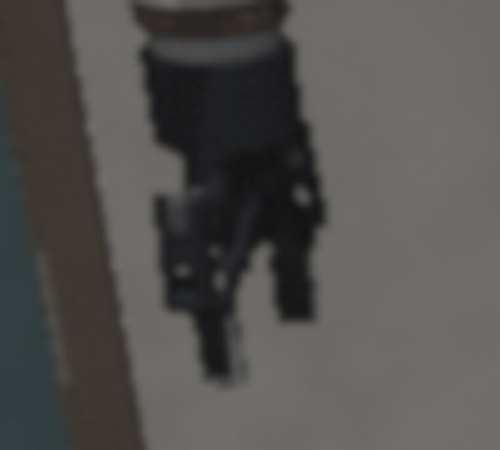

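View pics/t0g.png

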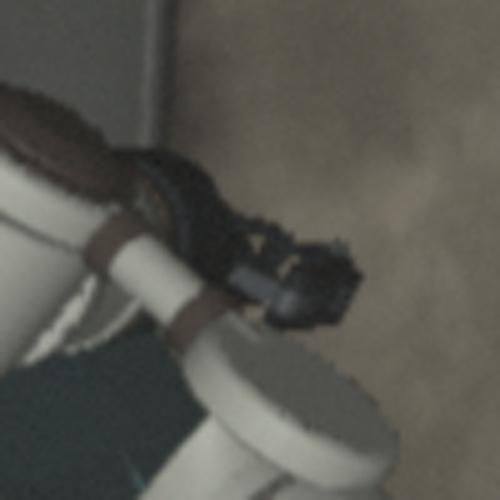

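```bash
python3 - <<'E'
from h import *
f=cv2.imread('pics/top2.png')[130:270,60:260]
cv2.imwrite('pics/t2z.png',cv2.resize(f,None,fx=4,fy=4,interpolation=cv2.INTER_CUBIC))
M=R.from_rotvec(bot.sense()['orientation']).as_matrix();print(M.round(3)); print(bot.sense()['q'].round(3))
E
```

```text
[[-0.187  0.982  0.001]
 [ 0.982  0.187  0.   ]
 [-0.     0.001 -1.   ]]
[ 0.066  0.142  1.518 -0.     1.481 -0.122]
```

View pics/t2z.png

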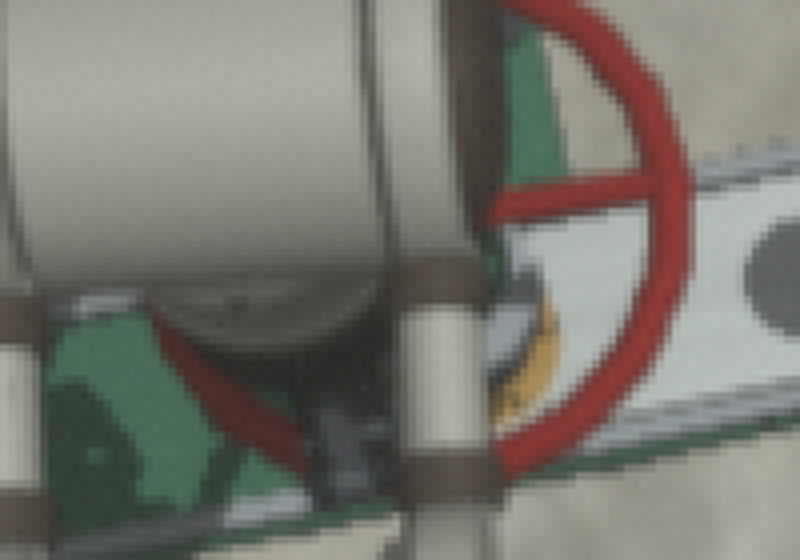

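The side crop shows the wheel hasn't turned: the closed tip, at side3 (225,262), is above the rim. In both pictures the tip sits about 30 mm higher than the reported pose implies. I'll move over the opening that is clear of the press arm and lower gently, watching force and picture.

>>> jog_arm(
  xyz=[
    [0.014, 0.025, 0],
    [0.028, 0.0507, 0],
    [0.028, 0.0507, 0.011],
    [0.028, 0.0507, 0.022],
    [0.028, 0.0507, 0.0335],
    [0.028, 0.0507, 0.0335],
  ],
  delta_rot=[
    [0, 0, 0],
    [0, 0, 0],
    [0, 0, 0],
    [0, 0, 0],
    [0, 0, 0],
    [0, 0, 0],
  ],
  grip=[-1, -1, -1, -1, -1, -1],
)

```text
time_s: 4.1
eef_pos: [592.9, 187.4, 238.4]
orientation: [-2.0, -2.42, 0.003]
contact_force: [-0.1, 0.1, -0.1]
gripper_width: 0.1
```

```bash
python3 - <<'E'
from h import *
st(); e=bot.sense()['eef_pos']
f=bot.grab_frame('side')[110:240,240:370,::-1].copy()
print((proj('side',e-[0,0,25])-[240,110])*4.5,(proj('side',e)-[240,110])*4.5)
cv2.imwrite('pics/side4.png',cv2.resize(f,None,fx=4.5,fy=4.5,interpolation=cv2.INTER_CUBIC))
E
```

```text
t 4.1 press [  1.3  44.3 238.4] F [-0.1  0.1 -0.1] M [ 0.06 -0.07 -0.01] w 0.1
[270.89964423 340.21469827] [270.56411664 295.93016458]
```

View pics/side4.png

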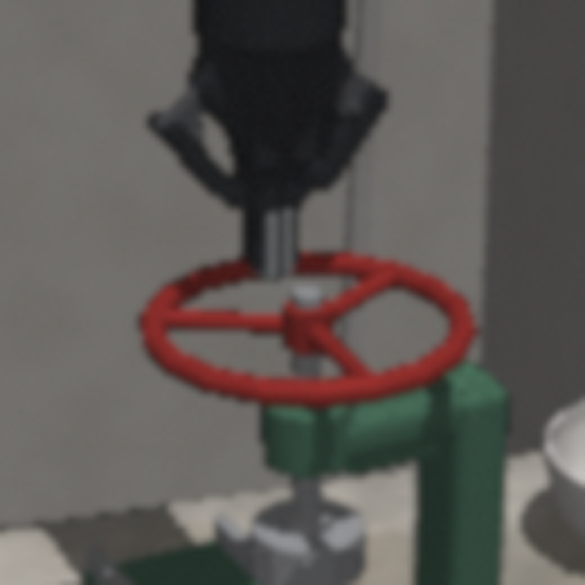

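The tip is at side4 (273,278), against a predicted (271,340). So the real tip is about 35 mm higher than reported, at z≈248. I'll lower 26 mm more and look again.

>>> jog_arm(
  xyz=[
    [0, 0, 0.011],
    [0, 0, 0.022],
    [0, 0, 0.033],
    [0, 0, 0.033],
  ],
  delta_rot=[
    [0, 0, 0],
    [0, 0, 0],
    [0, 0, 0],
    [0, 0, 0],
  ],
  grip=[-1, -1, -1, -1],
)

```text
time_s: 4.65
eef_pos: [593.2, 187.8, 212.0]
orientation: [-2.0, -2.421, 0.003]
contact_force: [0.6, -0.2, 0.2]
gripper_width: -0.1
```

```bash
python3 - <<'E'
from h import *
st(); e=bot.sense()['eef_pos']
f=bot.grab_frame('side')[110:240,240:370,::-1].copy()
print((proj('side',e-[0,0,25])-[240,110])*4.5,(proj('side',e)-[240,110])*4.5)
cv2.imwrite('pics/side5.png',cv2.resize(f,None,fx=4.5,fy=4.5,interpolation=cv2.INTER_CUBIC))
E
```

```text
t 4.65 press [  1.6  44.6 212. ] F [ 0.6 -0.2  0.2] M [-0.01 -0.02  0.01] w -0.1
[271.57797411 385.73208957] [271.25228018 342.32965953]
```

View pics/side5.png

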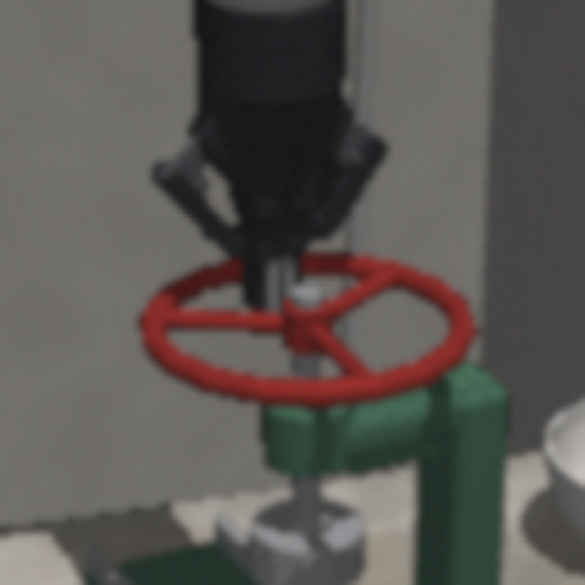

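The tip is now inside the opening at about side5 (270,312), with its end hidden by the left spoke. I'll try a short arc to confirm the wheel turns.

```bash
python3 - <<'E'
from h import *
p=P(bot.sense()['eef_pos'])
ph=np.array([95,105,115,125,135,145,155,165,175,185.])
circ(p,ph,zs=209+6*np.maximum(0,np.radians(ph-120)))
E
```

```text
[0.0004, -0.0074, 0.0048], [-0.0013, -0.0171, 0.0048], [-0.0046, -0.0263, 0.0048], [-0.0095, -0.0348, 0.0041], [-0.0159, -0.0423, 0.0028], [-0.0234, -0.0486, 0.0015], [-0.0319, -0.0535, 0.0002], [-0.0411, -0.0568, -0.0011], [-0.0507, -0.0585, -0.0024], [-0.0605, -0.0585, -0.0038],
```

>>> jog_arm(
  xyz=[
    [0.0004, -0.0074, 0.0048],
    [-0.0013, -0.0171, 0.0048],
    [-0.0046, -0.0263, 0.0048],
    [-0.0095, -0.0348, 0.0041],
    [-0.0159, -0.0423, 0.0028],
    [-0.0234, -0.0486, 0.0015],
    [-0.0319, -0.0535, 0.0002],
    [-0.0411, -0.0568, -0.0011],
    [-0.0507, -0.0585, -0.0024],
    [-0.0605, -0.0585, -0.0038],
  ],
  delta_rot=[
    [0, 0, 0],
    [0, 0, 0],
    [0, 0, 0],
    [0, 0, 0],
    [0, 0, 0],
    [0, 0, 0],
    [0, 0, 0],
    [0, 0, 0],
    [0, 0, 0],
    [0, 0, 0],
  ],
  grip=[-1, -1, -1, -1, -1, -1, -1, -1, -1, -1],
)

```text
time_s: 5.95
eef_pos: [556.6, 131.9, 216.9]
orientation: [-1.999, -2.421, -0.002]
contact_force: [-0.6, 5.4, 1.9]
gripper_width: -0.0
```

```bash
python3 - <<'E'
from h import *
st(); 
f=bot.grab_frame('side')[110:240,240:370,::-1].copy()
cv2.imwrite('pics/side6.png',cv2.resize(f,None,fx=4.5,fy=4.5,interpolation=cv2.INTER_CUBIC))
E
```

```text
t 5.95 press [-44.8  -3.3 216.9] F [-0.6  5.4  1.9] M [0.94 0.07 0.06] w -0.0
```

View pics/side6.png

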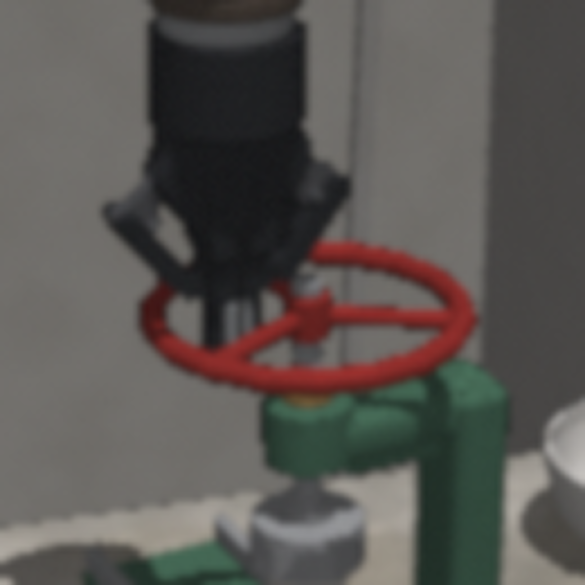

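The wheel is turning: the pushed spoke has gone to side6 (240,350) and the bell has risen. I'll continue round.

```bash
python3 - <<'E'
from h import *
f=lambda a:np.array([45*np.cos(np.radians(a)),45*np.sin(np.radians(a)),209+6*np.radians(a-120)])
for a,ph in((185,np.linspace(198,315,10)),(315,np.linspace(327,415,10))): circ(f(a),ph,zs=209+6*np.radians(ph-120))
E
```

```text
[-0.0125, 0.0025, -0.0017], [-0.0241, 0.0078, -0.0034], [-0.0342, 0.0156, -0.0051], [-0.0423, 0.0254, -0.0068], [-0.0480, 0.0368, -0.0085], [-0.0509, 0.0492, -0.0102], [-0.0510, 0.0619, -0.0119], [-0.0483, 0.0743, -0.0136], [-0.0428, 0.0858, -0.0153], [-0.0349, 0.0958, -0.0170], 
[0.0091, 0.0074, -0.0016], [0.0176, 0.0119, -0.0029], [0.0267, 0.0149, -0.0041], [0.0362, 0.0164, -0.0054], [0.0458, 0.0162, -0.0067], [0.0552, 0.0143, -0.0080], [0.0641, 0.0109, -0.0093], [0.0724, 0.0061, -0.0105], [0.0797, -0.0002, -0.0118], [0.0859, -0.0075, -0.0131],
```

>>> jog_arm(
  xyz=[
    [-0.0125, 0.0025, -0.0017],
    [-0.0241, 0.0078, -0.0034],
    [-0.0342, 0.0156, -0.0051],
    [-0.0423, 0.0254, -0.0068],
    [-0.048, 0.0368, -0.0085],
    [-0.0509, 0.0492, -0.0102],
    [-0.051, 0.0619, -0.0119],
    [-0.0483, 0.0743, -0.0136],
    [-0.0428, 0.0858, -0.0153],
    [-0.0349, 0.0958, -0.017],
  ],
  delta_rot=[
    [0, 0, 0],
    [0, 0, 0],
    [0, 0, 0],
    [0, 0, 0],
    [0, 0, 0],
    [0, 0, 0],
    [0, 0, 0],
    [0, 0, 0],
    [0, 0, 0],
    [0, 0, 0],
  ],
  grip=[-1, -1, -1, -1, -1, -1, -1, -1, -1, -1],
)

```text
time_s: 7.25
eef_pos: [636.7, 117.2, 229.1]
orientation: [-2.001, -2.42, 0.007]
contact_force: [-3.8, -2.8, -1.3]
gripper_width: 0.1
```

>>> jog_arm(
  xyz=[
    [0.0091, 0.0074, -0.0016],
    [0.0176, 0.0119, -0.0029],
    [0.0267, 0.0149, -0.0041],
    [0.0362, 0.0164, -0.0054],
    [0.0458, 0.0162, -0.0067],
    [0.0552, 0.0143, -0.008],
    [0.0641, 0.0109, -0.0093],
    [0.0724, 0.0061, -0.0105],
    [0.0797, -0.0002, -0.0118],
    [0.0859, -0.0075, -0.0131],
  ],
  delta_rot=[
    [0, 0, 0],
    [0, 0, 0],
    [0, 0, 0],
    [0, 0, 0],
    [0, 0, 0],
    [0, 0, 0],
    [0, 0, 0],
    [0, 0, 0],
    [0, 0, 0],
    [0, 0, 0],
  ],
  grip=[-1, -1, -1, -1, -1, -1, -1, -1, -1, -1],
)

```text
time_s: 8.5
eef_pos: [620.6, 185.1, 242.2]
orientation: [1.998, 2.418, 0.006]
contact_force: [4.5, -2.9, 1.5]
gripper_width: -0.1
```

```bash
python3 - <<'E'
from h import *
st(); 
f=bot.grab_frame('side')[90:290,240:370,::-1].copy()
cv2.imwrite('pics/side7.png',cv2.resize(f,None,fx=3,fy=3,interpolation=cv2.INTER_CUBIC))
E
```

```text
t 8.5 press [ 28.1  36.8 242.2] F [ 4.5 -2.9  1.5] M [-0.44 -0.58  0.02] w -0.1
```

View pics/side7.png

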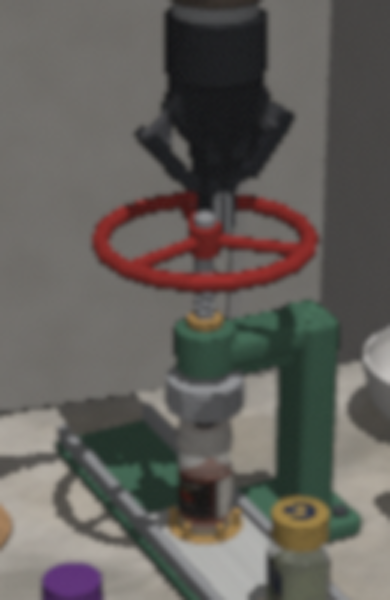

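The bell is now lifted well clear: the white cap shows at (205,440) below the skirt at (205,410). I'll back off the spoke, lift out and go to the push plate.

>>> jog_arm(
  xyz=[
    [-0.006, 0.0075, 0],
    [-0.006, 0.0075, -0.04],
    [-0.006, 0.0075, -0.088],
    [-0.06, 0.0, -0.09],
    [-0.135, -0.01, -0.09],
    [-0.21, -0.02, -0.09],
    [-0.285, -0.03, -0.09],
    [-0.36, -0.035, -0.09],
    [-0.43, -0.035, -0.09],
    [-0.471, -0.035, -0.09],
  ],
  delta_rot=[
    [0, 0, 0],
    [0, 0, 0],
    [0, 0, 0],
    [0, 0, 0],
    [0, 0, 0],
    [0, 0, 0],
    [0, 0, 0],
    [0, 0, 0],
    [0, 0, 0],
    [0, 0, 0],
  ],
  grip=[-1, -1, -1, -1, -1, -1, -1, -1, -1, -1],
)

```text
time_s: 9.8
eef_pos: [662.7, -193.4, 311.9]
orientation: [-2.003, -2.419, -0.001]
contact_force: [0.6, -0.1, 0.1]
gripper_width: -0.0
```

```bash
python3 - <<'E'
from h import *
st(); e=bot.sense()['eef_pos']
to(W(0,-338,150)); to(W(0,-338,32))
for n in('side','top'):
  cv2.imwrite(f'pics/{n}8.png',bot.grab_frame(n)[:,:,::-1]); print(proj(n,e),proj(n,e+[0,0,10]))
E
```

```text
t 9.8 press [  -2.2 -342.9  311.9] F [ 0.6 -0.1  0.1] M [-0.06 -0.04  0.02] w -0.0
xyz [0.006  0.0027 0.2023] rot [ 0.0001 -0.0005 -0.0016]
xyz [0.0058 0.0027 0.3498] rot [ 0.0001 -0.0005 -0.0016]
[398.17961847 218.68274725] [398.64153144 213.57033735]
[394.47078067 187.05029665] [395.15038055 185.93731362]
```

View pics/side8.png

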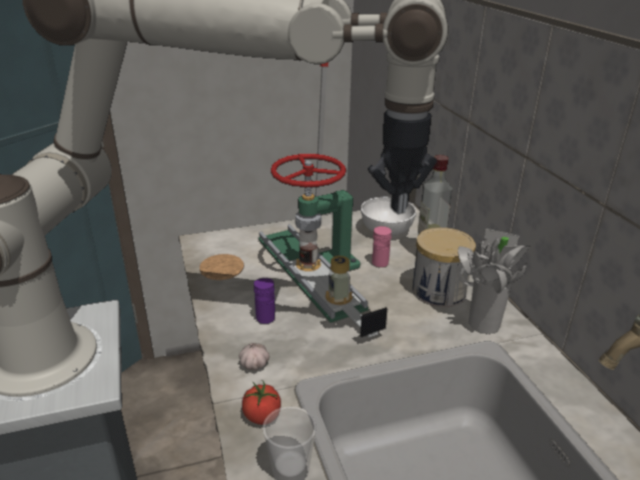

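View pics/top8.png

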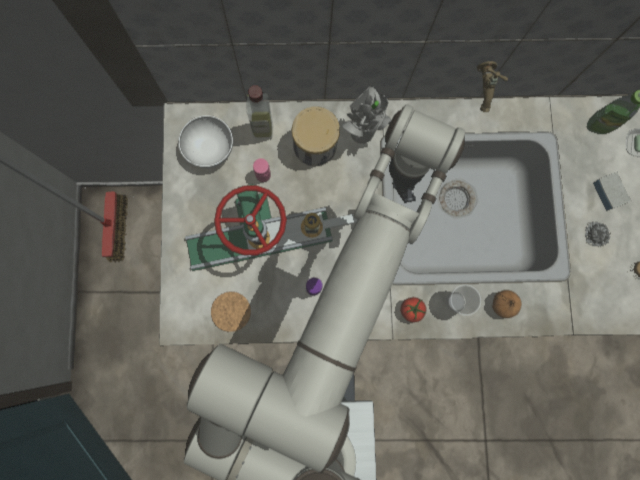

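```bash
python3 - <<'E'
from h import *
f=cv2.imread('pics/top8.png')[130:230,350:470];cv2.imwrite('pics/t8z.png',cv2.resize(f,None,fx=5,fy=5,interpolation=cv2.INTER_CUBIC))
f=cv2.imread('pics/side8.png')[130:230,350:470];cv2.imwrite('pics/s8z.png',cv2.resize(f,None,fx=5,fy=5,interpolation=cv2.INTER_CUBIC))
E
```

```text
(no output)
```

View pics/t8z.png

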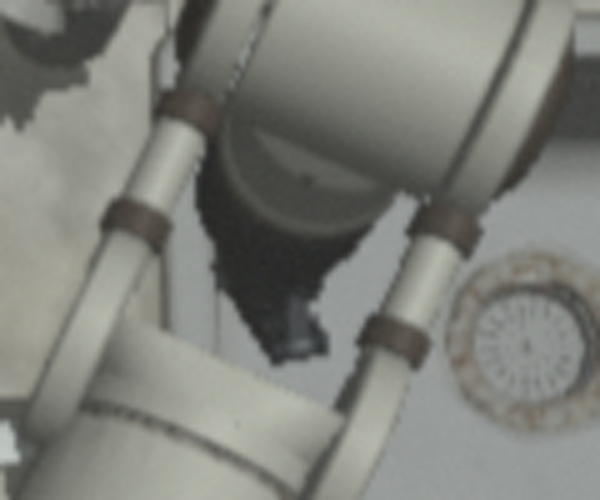

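View pics/s8z.png

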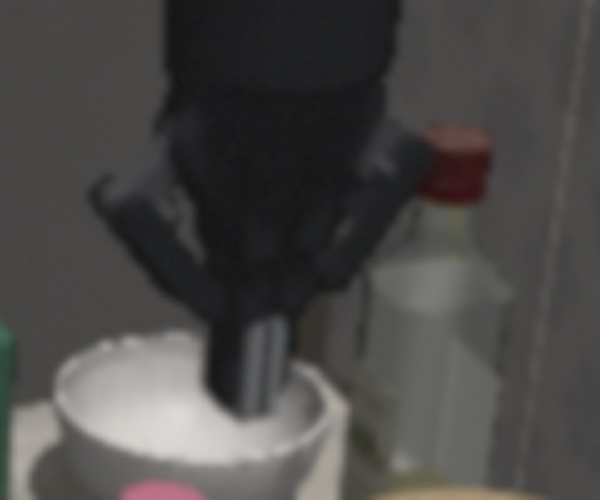

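The tip in s8z (250,415) matches "tip = reported z + 10 mm". It is clear of the sink edge and the plate, so I'll go down behind the push plate.

>>> jog_arm(
  xyz=[
    [0.0058, 0.0027, 0.05],
    [0.0058, 0.0027, 0.11],
    [0.0058, 0.0027, 0.17],
    [0.0058, 0.0027, 0.23],
    [0.0058, 0.0027, 0.29],
    [0.0058, 0.0027, 0.33],
    [0.0058, 0.0027, 0.35],
    [0.0058, 0.0027, 0.35],
  ],
  delta_rot=[
    [0, 0, 0],
    [0, 0, 0],
    [0, 0, 0],
    [0, 0, 0],
    [0, 0, 0],
    [0, 0, 0],
    [0, 0, 0],
    [0, 0, 0],
  ],
  grip=[-1, -1, -1, -1, -1, -1, -1, -1],
)

```text
time_s: 10.9
eef_pos: [663.3, -184.6, 31.8]
orientation: [-1.999, -2.421, 0.0]
contact_force: [-0.1, 0.6, 0.0]
gripper_width: 0.1
```

```bash
python3 - <<'E'
from h import *
st(); e=bot.sense()['eef_pos']
f=bot.grab_frame('side')
cv2.imwrite('pics/side9.png',cv2.resize(f[230:370,290:450,::-1],None,fx=4,fy=4,interpolation=cv2.INTER_CUBIC))
print((proj('side',e+[0,0,10])-[290,230])*4)
E
```

```text
t 10.9 press [ 1.000e-01 -3.343e+02  3.180e+01] F [-0.1  0.6  0. ] M [-0.    0.02  0.01] w 0.1
[383.1773148  426.34181288]
```

View pics/side9.png

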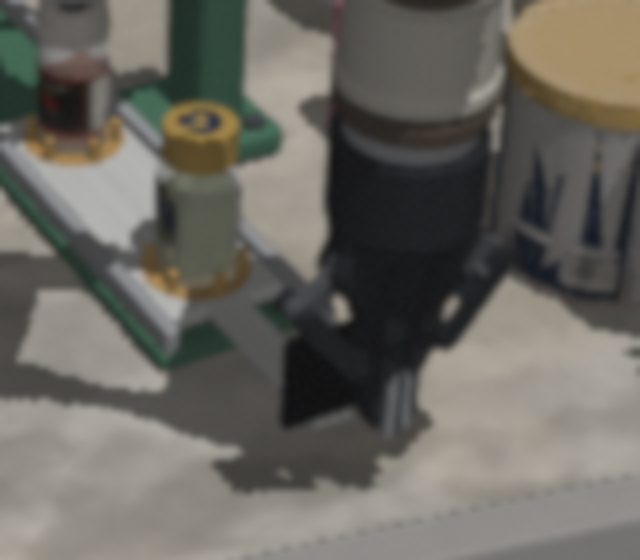

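```bash
python3 - <<'E'
from h import *
g=lambda p:((proj('side',p)-[290,230])*4).round()
for x in(-31,0,31): print(x,g(W(x,-295,23)),g(W(x,-295,78)))
print(g(W(0,-334,41)),g(W(0,-306,41)))
E
```

```text
-31 [286. 429.] [291. 342.]
0 [338. 411.] [344. 325.]
31 [388. 393.] [395. 308.]
[383. 427.] [351. 395.]
```

The plate's left edge is at side9 (285,385), where predicted, and the finger is just behind its middle. I'll push along +x of the tool.

>>> jog_arm(
  xyz=[
    [0.015, 0, 0],
    [0.03, 0, 0],
    [0.045, 0, 0],
    [0.065, 0, 0],
    [0.085, 0, 0],
    [0.105, 0, 0],
    [0.125, 0, 0],
    [0.145, 0, 0],
    [0.165, 0, 0],
    [0.185, 0, 0],
  ],
  delta_rot=[
    [0, 0, 0],
    [0, 0, 0],
    [0, 0, 0],
    [0, 0, 0],
    [0, 0, 0],
    [0, 0, 0],
    [0, 0, 0],
    [0, 0, 0],
    [0, 0, 0],
    [0, 0, 0],
  ],
  grip=[-1, -1, -1, -1, -1, -1, -1, -1, -1, -1],
)

```text
time_s: 12.2
eef_pos: [635.5, -39.1, 32.5]
orientation: [2.001, 2.422, 0.0]
contact_force: [1.3, -1.0, 1.2]
gripper_width: -0.1
```

>>> jog_arm(
  xyz=[
    [0.012, 0, 0],
    [0.02, 0, 0],
    [0.026, 0, 0],
    [0.03, 0, 0],
    [0.033, 0, 0],
  ],
  delta_rot=[
    [0, 0, 0],
    [0, 0, 0],
    [0, 0, 0],
    [0, 0, 0],
    [0, 0, 0],
  ],
  grip=[-1, -1, -1, -1, -1],
)

```text
time_s: 12.82
eef_pos: [630.4, -14.3, 32.2]
orientation: [-2.001, -2.421, 0.001]
contact_force: [0.2, -2.3, -2.2]
gripper_width: -0.1
```

```bash
python3 - <<'E'
from h import *
st()
f=bot.grab_frame('side')
cv2.imwrite('pics/side10.png',cv2.resize(f[150:350,200:440,::-1],None,fx=3,fy=3,interpolation=cv2.INTER_CUBIC))
E
```

```text
t 12.825 press [  -0.  -160.9   32.2] F [ 0.2 -2.3 -2.2] M [-0.27 -0.07  0.06] w -0.1
```

View pics/side10.png

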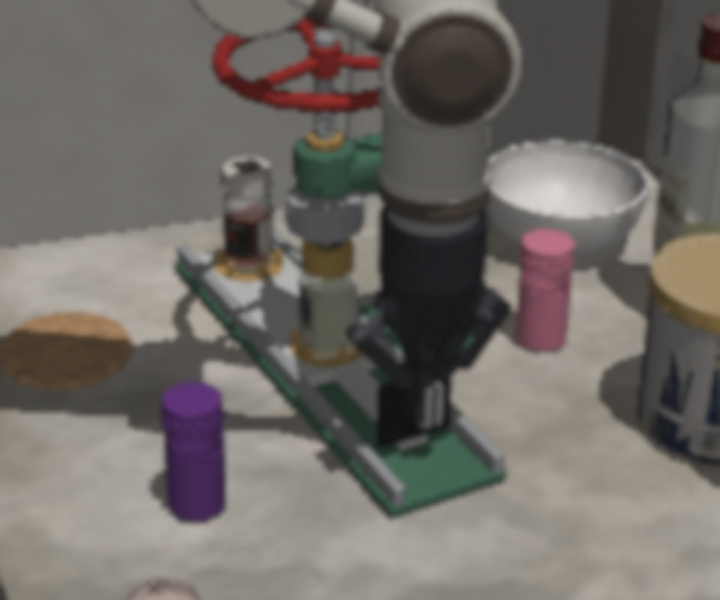

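Both jars stand upright, and the gold cap at (328,255) is almost under the bell. I'll push on in small steps until the stop shows in the force.

>>> jog_arm(
  xyz=[
    [0.002, 0, 0],
    [0.004, 0, 0],
    [0.006, 0, 0],
    [0.006, 0, 0],
  ],
  delta_rot=[
    [0, 0, 0],
    [0, 0, 0],
    [0, 0, 0],
    [0, 0, 0],
  ],
  grip=[-1, -1, -1, -1],
)

```text
time_s: 13.38
eef_pos: [629.8, -10.4, 32.4]
orientation: [2.0, 2.421, -0.002]
contact_force: [0.4, -4.4, -1.1]
gripper_width: -0.3
```

>>> jog_arm(
  xyz=[
    [0.002, 0, 0],
    [0.004, 0, 0],
    [0.004, 0, 0],
  ],
  delta_rot=[
    [0, 0, 0],
    [0, 0, 0],
    [0, 0, 0],
  ],
  grip=[-1, -1, -1],
)

```text
time_s: 13.75
eef_pos: [629.8, -10.5, 32.5]
orientation: [1.998, 2.418, -0.006]
contact_force: [1.7, -15.2, -4.2]
gripper_width: -0.1
```

```bash
python3 - <<'E'
from h import *
st()
E
```

```text
t 13.75 press [ 1.000e-01 -1.571e+02  3.250e+01] F [  1.7 -15.2  -4.2] M [-2.24 -0.29 -0.02] w -0.1
```

The stop is reached: the position holds at −157 mm while the force rises to 15 N. I'll back off and rise.

>>> jog_arm(
  xyz=[
    [-0.02, 0, 0],
    [-0.045, 0, 0],
    [-0.055, 0, -0.05],
    [-0.055, 0, -0.11],
    [-0.055, 0, -0.17],
    [-0.055, 0, -0.23],
    [-0.055, 0, -0.29],
    [-0.055, 0, -0.35],
    [-0.055, 0, -0.36],
    [-0.055, 0, -0.36],
  ],
  delta_rot=[
    [0, 0, 0],
    [0, 0, 0],
    [0, 0, 0],
    [0, 0, 0],
    [0, 0, 0],
    [0, 0, 0],
    [0, 0, 0],
    [0, 0, 0],
    [0, 0, 0],
    [0, 0, 0],
  ],
  grip=[-1, -1, -1, -1, -1, -1, -1, -1, -1, -1],
)

```text
time_s: 15.0
eef_pos: [637.7, -49.9, 320.7]
orientation: [2.001, 2.422, 0.001]
contact_force: [-0.5, -0.0, -0.3]
gripper_width: 0.1
```

```bash
python3 - <<'E'
from h import *
st()
f=bot.grab_frame('side')
cv2.imwrite('pics/side11.png',cv2.resize(f[130:330,200:440,::-1],None,fx=3,fy=3,interpolation=cv2.INTER_CUBIC))
f=bot.grab_frame('top')
cv2.imwrite('pics/top11.png',cv2.resize(f[150:330,170:370,::-1],None,fx=3.3,fy=3.3,interpolation=cv2.INTER_CUBIC))
E
```

```text
t 15.0 press [   0.4 -197.3  320.7] F [-0.5 -0.  -0.3] M [ 0.05  0.1  -0.02] w 0.1
```

View pics/side11.png

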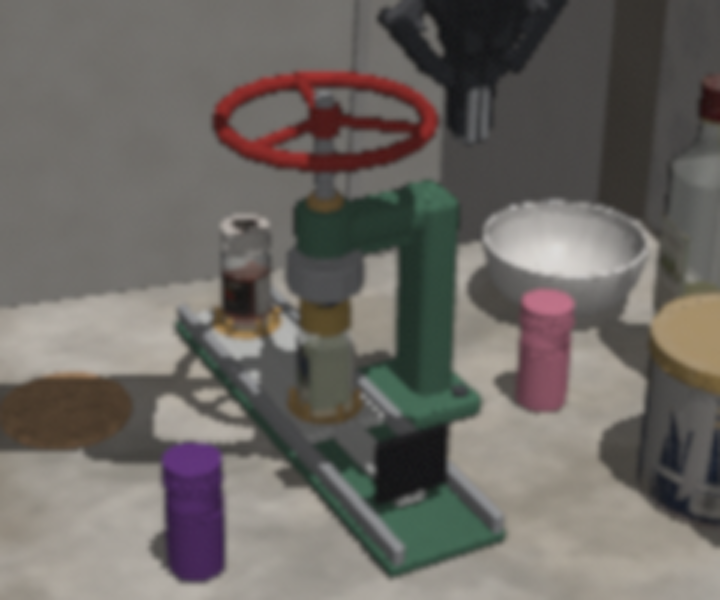

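View pics/top11.png

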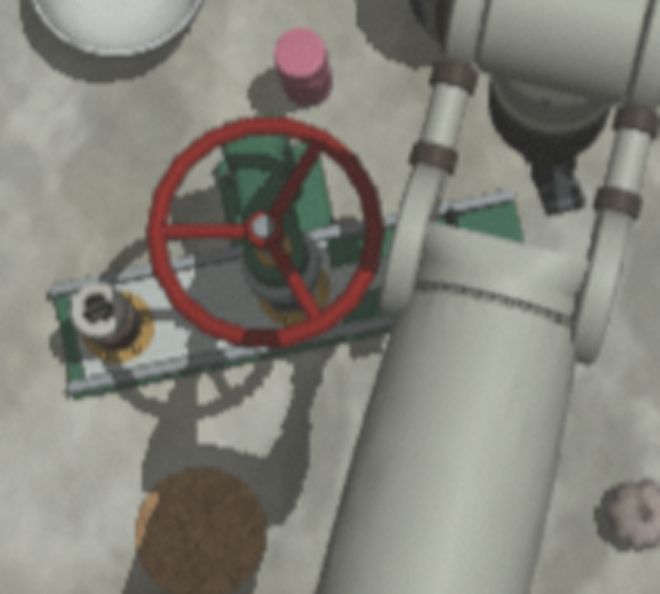

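```bash
python3 - <<'E'
from h import *
T=lambda u,v:(u/3.3+170,v/3.3+150)
H=plane('top',T(262,228),285)
print(H)
for p in((162,232),(318,150),(318,318)):
  d=plane('top',T(*p),271)-plane('top',T(264,229),271); print(d.round(),'press ang',np.degrees(np.arctan2(d[1],d[0]))-10.9)
f=cv2.imread('pics/side11.png');f2=cv2.imread('pics/top11.png')
S=lambda u,v:(u/3+200,v/3+130)
print('whitejar', plane('top',T(100,303),119), plane('side',S(246,222),119), W(0,150,119), tri(S(246,222),T(100,303)))
print('coaster top', plane('top',T(202,532),8))
E
```

```text
[599.5410631  143.86426808 285.        ]
[-1. 72.  0.] press ang 79.65209470643146
[ 57. -39.   0.] press ang -45.22886770650636
[-65. -38.   0.] press ang -160.69529602935157
whitejar [575.97043021 287.1904133  119.        ] [572.49355695 288.89402177 119.        ] [571.63568355 290.9938069  119.        ] (array([573.97836386, 287.28462398, 119.92187608]), np.float64(3.6799954320614185))
coaster top [399.77747894 220.76386418   8.        ]
```

```bash
python3 - <<'E'
from h import *
c=np.radians(139.6)
to(W(45*np.cos(c),45*np.sin(c),310)); to(W(45*np.cos(c),45*np.sin(c),242.5))
f=lambda a:np.array([45*np.cos(np.radians(a)),45*np.sin(np.radians(a)),212+30.5-6*max(0,np.radians(107-a))])
def go(a,ph): circ(f(a),ph,zs=[f(x)[2] for x in ph])
go(139.6,np.linspace(127,14,10)); go(14,np.linspace(1,-116,10))
E
```

```text
xyz [ 0.2824 -0.0424  0.011 ] rot [-0.0019 -0.0011 -0.0003]
xyz [ 0.2823 -0.0422  0.0954] rot [-0.0019 -0.0011 -0.0003]
[0.0085, 0.0090, 0.0000], [0.0148, 0.0196, 0.0000], [0.0186, 0.0312, 0.0007], [0.0198, 0.0435, 0.0023], [0.0183, 0.0557, 0.0040], [0.0142, 0.0673, 0.0056], [0.0077, 0.0777, 0.0072], [-0.0010, 0.0865, 0.0089], [-0.0113, 0.0932, 0.0105], [-0.0228, 0.0974, 0.0122], 
[-0.0126, 0.0017, 0.0017], [-0.0253, 0.0004, 0.0034], [-0.0374, -0.0036, 0.0051], [-0.0482, -0.0103, 0.0068], [-0.0573, -0.0192, 0.0085], [-0.0642, -0.0299, 0.0102], [-0.0684, -0.0419, 0.0119], [-0.0699, -0.0546, 0.0136], [-0.0684, -0.0672, 0.0153], [-0.0642, -0.0792, 0.0170],
```

>>> jog_arm(
  xyz=[
    [0.07, -0.01, 0.005],
    [0.14, -0.02, 0.011],
    [0.21, -0.032, 0.011],
    [0.2824, -0.0424, 0.011],
    [0.2824, -0.0424, 0.02],
    [0.2824, -0.0424, 0.05],
    [0.2824, -0.0424, 0.08],
    [0.2824, -0.0424, 0.0955],
    [0.2824, -0.0424, 0.0955],
  ],
  delta_rot=[
    [0, 0, 0],
    [0, 0, 0],
    [0, 0, 0],
    [0, 0, 0],
    [0, 0, 0],
    [0, 0, 0],
    [0, 0, 0],
    [0, 0, 0],
    [0, 0, 0],
  ],
  grip=[-1, -1, -1, -1, -1, -1, -1, -1, -1],
)

```text
time_s: 16.23
eef_pos: [560.8, 165.1, 242.3]
orientation: [-2.0, -2.419, 0.004]
contact_force: [-0.5, 0.3, 1.0]
gripper_width: 0.1
```

>>> jog_arm(
  xyz=[
    [0.0085, 0.009, 0],
    [0.0148, 0.0196, 0],
    [0.0186, 0.0312, 0.0007],
    [0.0198, 0.0435, 0.0023],
    [0.0183, 0.0557, 0.004],
    [0.0142, 0.0673, 0.0056],
    [0.0077, 0.0777, 0.0072],
    [-0.001, 0.0865, 0.0089],
    [-0.0113, 0.0932, 0.0105],
    [-0.0228, 0.0974, 0.0122],
  ],
  delta_rot=[
    [0, 0, 0],
    [0, 0, 0],
    [0, 0, 0],
    [0, 0, 0],
    [0, 0, 0],
    [0, 0, 0],
    [0, 0, 0],
    [0, 0, 0],
    [0, 0, 0],
    [0, 0, 0],
  ],
  grip=[-1, -1, -1, -1, -1, -1, -1, -1, -1, -1],
)

```text
time_s: 17.48
eef_pos: [642.0, 162.3, 234.3]
orientation: [-2.001, -2.422, -0.001]
contact_force: [-1.5, 2.9, -0.5]
gripper_width: 0.2
```

```bash
python3 - <<'E'
from h import *
st()
f=bot.grab_frame('side')
cv2.imwrite('pics/side12.png',cv2.resize(f[130:330,200:440,::-1],None,fx=3,fy=3,interpolation=cv2.INTER_CUBIC))
E
```

```text
t 17.475 press [ 44.7  10.4 234.3] F [-1.5  2.9 -0.5] M [ 0.3   0.31 -0.02] w 0.2
```

View pics/side12.png

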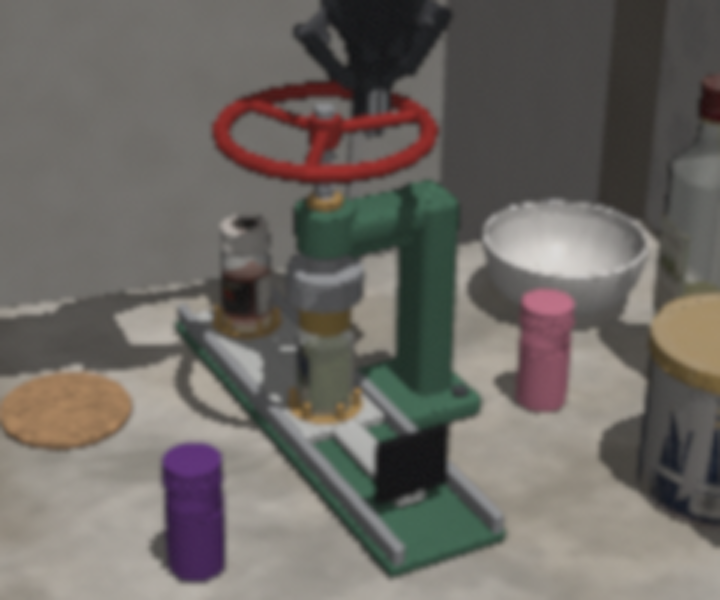

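The wheel is winding down, and the bell at (327,285) is coming down centred on the gold cap at (326,318). I'll continue.

>>> jog_arm(
  xyz=[
    [-0.0126, 0.0017, 0.0017],
    [-0.0253, 0.0004, 0.0034],
    [-0.0374, -0.0036, 0.0051],
    [-0.0482, -0.0103, 0.0068],
    [-0.0573, -0.0192, 0.0085],
    [-0.0642, -0.0299, 0.0102],
    [-0.0684, -0.0419, 0.0119],
    [-0.0699, -0.0546, 0.0136],
    [-0.0684, -0.0672, 0.0153],
    [-0.0642, -0.0792, 0.017],
  ],
  delta_rot=[
    [0, 0, 0],
    [0, 0, 0],
    [0, 0, 0],
    [0, 0, 0],
    [0, 0, 0],
    [0, 0, 0],
    [0, 0, 0],
    [0, 0, 0],
    [0, 0, 0],
    [0, 0, 0],
  ],
  grip=[-1, -1, -1, -1, -1, -1, -1, -1, -1, -1],
)

```text
time_s: 18.77
eef_pos: [588.3, 100.0, 220.7]
orientation: [2.001, 2.422, -0.001]
contact_force: [1.8, 0.0, 0.2]
gripper_width: -0.3
```

```bash
python3 - <<'E'
from h import *
st()
f=lambda a:np.array([45*np.cos(np.radians(a)),45*np.sin(np.radians(a)),212+30.5-6*max(0,np.radians(107-a))])
def go(a,ph): circ(f(a),ph,zs=[f(x)[2] for x in ph])
go(-116,[-125,-134,-143,-152,-160,-167]);go(-167,[-171,-175,-179]);go(-179,[-183,-186]);go(-186,[-189,-192])
f=bot.grab_frame('side')
cv2.imwrite('pics/side13.png',cv2.resize(f[130:330,200:440,::-1],None,fx=3,fy=3,interpolation=cv2.INTER_CUBIC))
E
```

```text
t 18.775 press [-19.8 -40.6 220.7] F [1.8 0.  0.2] M [ 0.01 -0.4   0.05] w -0.3
[0.0045, -0.0076, 0.0012], [0.0101, -0.0144, 0.0024], [0.0167, -0.0203, 0.0035], [0.0241, -0.0250, 0.0047], [0.0313, -0.0282, 0.0058], [0.0379, -0.0301, 0.0067], 
[0.0039, -0.0007, 0.0005], [0.0078, -0.0012, 0.0010], [0.0117, -0.0014, 0.0016], 
[0.0039, 0.0001, 0.0005], [0.0069, 0.0003, 0.0009], 
[0.0029, 0.0004, 0.0004], [0.0058, 0.0009, 0.0008],
```

View pics/side13.png

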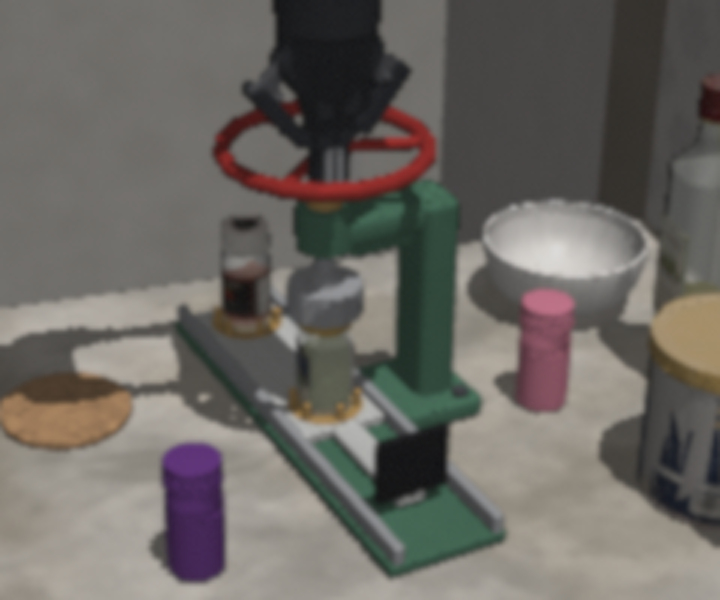

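>>> jog_arm(
  xyz=[
    [0.0045, -0.0076, 0.0012],
    [0.0101, -0.0144, 0.0024],
    [0.0167, -0.0203, 0.0035],
    [0.0241, -0.025, 0.0047],
    [0.0313, -0.0282, 0.0058],
    [0.0313, -0.0282, 0.0058],
  ],
  delta_rot=[
    [0, 0, 0],
    [0, 0, 0],
    [0, 0, 0],
    [0, 0, 0],
    [0, 0, 0],
    [0, 0, 0],
  ],
  grip=[-1, -1, -1, -1, -1, -1],
)

```text
time_s: 19.58
eef_pos: [561.3, 121.4, 215.8]
orientation: [-1.999, -2.422, 0.001]
contact_force: [0.9, -0.2, 0.3]
gripper_width: -0.2
```

```bash
python3 - <<'E'
from h import *
st(); p=P(bot.sense()['eef_pos']);print(np.degrees(np.arctan2(p[1],p[0])))
f=lambda a:np.array([45*np.cos(np.radians(a)),45*np.sin(np.radians(a)),212+30.5-6*max(0,np.radians(107-a))])
def go(a,ph): circ(f(a),ph,zs=[f(x)[2] for x in ph])
go(-160,[-163,-166,-169,-172,-175])
E
```

```text
t 19.575 press [-42.2 -14.6 215.8] F [ 0.9 -0.2  0.3] M [ 0.01  0.01 -0.04] w -0.2
-160.9158350024457
[0.0028, -0.0009, 0.0004], [0.0056, -0.0017, 0.0008], [0.0085, -0.0024, 0.0012], [0.0114, -0.0028, 0.0016], [0.0143, -0.0032, 0.0020],
```

>>> jog_arm(
  xyz=[
    [0.0028, -0.0009, 0.0004],
    [0.0056, -0.0017, 0.0008],
    [0.0085, -0.0024, 0.0012],
    [0.0114, -0.0028, 0.0016],
    [0.0143, -0.0032, 0.002],
  ],
  delta_rot=[
    [0, 0, 0],
    [0, 0, 0],
    [0, 0, 0],
    [0, 0, 0],
    [0, 0, 0],
  ],
  grip=[-1, -1, -1, -1, -1],
)

```text
time_s: 20.2
eef_pos: [557.4, 131.5, 214.5]
orientation: [2.001, 2.422, -0.0]
contact_force: [1.0, -2.0, 0.7]
gripper_width: -0.1
```

```bash
python3 - <<'E'
from h import *
st(); p=P(bot.sense()['eef_pos']);print(np.degrees(np.arctan2(p[1],p[0])))
f=bot.grab_frame('side')
cv2.imwrite('pics/side14.png',cv2.resize(f[150:290,230:390,::-1],None,fx=4,fy=4,interpolation=cv2.INTER_CUBIC))
E
```

```text
t 20.2 press [-44.2  -4.  214.5] F [ 1.  -2.   0.7] M [-0.32 -0.16 -0.05] w -0.1
-174.8289475819975
```

View pics/side14.png

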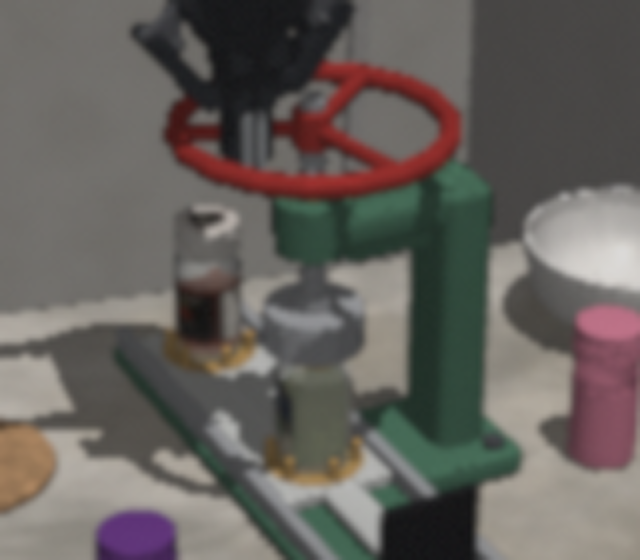

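The pushed spoke is back at the left, near its start angle, and the bell almost covers the gold cap. I'll use small steps with a force check.

>>> jog_arm(
  xyz=[
    [0.002, -0.0001, 0.0003],
    [0.004, -0.0001, 0.0005],
    [0.006, 0, 0.0008],
    [0.006, 0, 0.0008],
  ],
  delta_rot=[
    [0, 0, 0],
    [0, 0, 0],
    [0, 0, 0],
    [0, 0, 0],
  ],
  grip=[-1, -1, -1, -1],
)

```text
time_s: 20.75
eef_pos: [556.3, 136.4, 213.8]
orientation: [-2.0, -2.422, -0.0]
contact_force: [0.2, -1.1, -0.8]
gripper_width: 0.1
```

>>> jog_arm(
  xyz=[
    [0.002, 0.0001, 0.0003],
    [0.004, 0.0003, 0.0005],
    [0.004, 0.0003, 0.0005],
  ],
  delta_rot=[
    [0, 0, 0],
    [0, 0, 0],
    [0, 0, 0],
  ],
  grip=[-1, -1, -1],
)

```text
time_s: 21.12
eef_pos: [556.0, 139.5, 213.3]
orientation: [-2.0, -2.422, 0.0]
contact_force: [0.4, -2.5, 0.4]
gripper_width: -0.0
```

```bash
python3 - <<'E'
from h import *
st(); p=P(bot.sense()['eef_pos']);print(np.degrees(np.arctan2(p[1],p[0])))
E
```

```text
t 21.125 press [-44.    4.2 213.3] F [ 0.4 -2.5  0.4] M [-0.21 -0.02  0.01] w -0.0
174.54737801218747
```

>>> jog_arm(
  xyz=[
    [0.002, 0.0002, 0.0003],
    [0.004, 0.0005, 0.0005],
    [0.004, 0.0005, 0.0005],
  ],
  delta_rot=[
    [0, 0, 0],
    [0, 0, 0],
    [0, 0, 0],
  ],
  grip=[-1, -1, -1],
)

```text
time_s: 21.5
eef_pos: [555.8, 142.7, 213.0]
orientation: [-2.0, -2.422, -0.0]
contact_force: [1.1, -1.9, 0.1]
gripper_width: -0.1
```

>>> jog_arm(
  xyz=[
    [0.002, 0.0004, 0.0003],
    [0.004, 0.0008, 0.0005],
    [0.004, 0.0008, 0.0005],
  ],
  delta_rot=[
    [0, 0, 0],
    [0, 0, 0],
    [0, 0, 0],
  ],
  grip=[-1, -1, -1],
)

```text
time_s: 21.88
eef_pos: [555.8, 146.1, 212.6]
orientation: [-2.0, -2.422, -0.0]
contact_force: [-0.5, -1.0, -1.2]
gripper_width: 0.0
```

```bash
python3 - <<'E'
from h import *
st(); p=P(bot.sense()['eef_pos']);print(np.degrees(np.arctan2(p[1],p[0])))
f=bot.grab_frame('side')
cv2.imwrite('pics/side15.png',cv2.resize(f[150:290,230:390,::-1],None,fx=4,fy=4,interpolation=cv2.INTER_CUBIC))
E
```

```text
t 21.875 press [-43.   10.7 212.6] F [-0.5 -1.  -1.2] M [-0.22  0.01  0.02] w 0.0
166.0264776668588
```

View pics/side15.png

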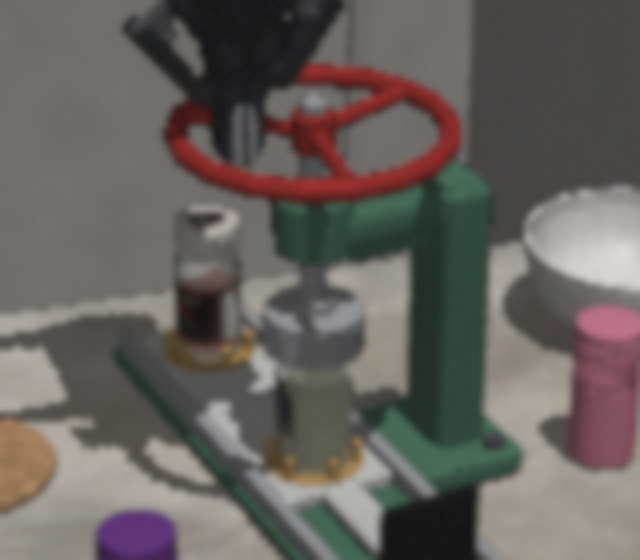

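>>> jog_arm(
  xyz=[
    [0.002, 0.0006, 0.0002],
    [0.0038, 0.0011, 0.0004],
    [0.0038, 0.0011, 0.0004],
  ],
  delta_rot=[
    [0, 0, 0],
    [0, 0, 0],
    [0, 0, 0],
  ],
  grip=[-1, -1, -1],
)

```text
time_s: 22.3
eef_pos: [556.1, 149.2, 212.3]
orientation: [-2.0, -2.422, -0.0]
contact_force: [-0.0, -1.7, 0.7]
gripper_width: -0.1
```

```bash
python3 - <<'E'
from h import *
st(); p=P(bot.sense()['eef_pos']);print(np.degrees(np.arctan2(p[1],p[0])))
E
```

```text
t 22.3 press [-42.   13.6 212.3] F [-0.  -1.7  0.7] M [-0.24  0.03 -0.01] w -0.1
162.05755291084134
```

>>> jog_arm(
  xyz=[
    [0.002, 0.0008, 0.0002],
    [0.0038, 0.0014, 0.0004],
    [0.0038, 0.0014, 0.0004],
  ],
  delta_rot=[
    [0, 0, 0],
    [0, 0, 0],
    [0, 0, 0],
  ],
  grip=[-1, -1, -1],
)

```text
time_s: 22.68
eef_pos: [556.7, 152.4, 212.0]
orientation: [-2.0, -2.422, -0.0]
contact_force: [0.1, -1.5, -0.4]
gripper_width: -0.2
```

>>> jog_arm(
  xyz=[
    [0.002, 0.0009, 0.0002],
    [0.0038, 0.0016, 0.0004],
    [0.0038, 0.0016, 0.0004],
  ],
  delta_rot=[
    [0, 0, 0],
    [0, 0, 0],
    [0, 0, 0],
  ],
  grip=[-1, -1, -1],
)

```text
time_s: 23.05
eef_pos: [557.4, 155.6, 211.7]
orientation: [-2.0, -2.422, -0.0]
contact_force: [0.2, -2.4, -0.1]
gripper_width: 0.2
```

```bash
python3 - <<'E'
from h import *
st(); p=P(bot.sense()['eef_pos']);print(np.degrees(np.arctan2(p[1],p[0])))
f=bot.grab_frame('side')
cv2.imwrite('pics/side16.png',cv2.resize(f[150:290,230:390,::-1],None,fx=4,fy=4,interpolation=cv2.INTER_CUBIC))
E
```

```text
t 23.05 press [-39.6  19.7 211.7] F [ 0.2 -2.4 -0.1] M [-0.23  0.08 -0.01] w 0.2
153.55081475095048
```

View pics/side16.png

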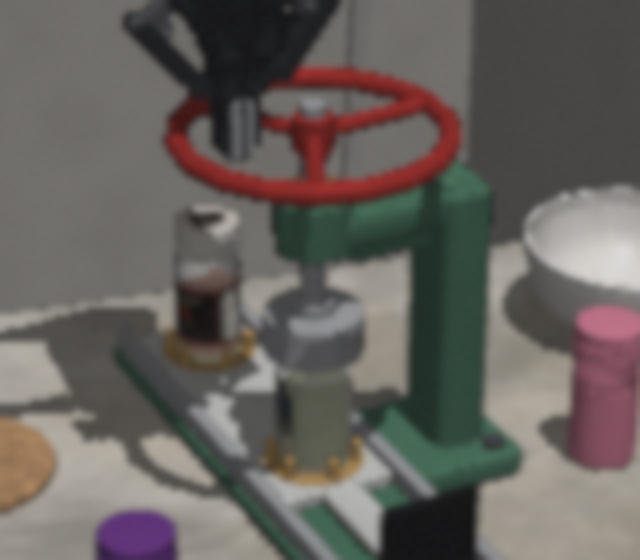

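```bash
cat >> h.py <<'E'
def fitrim(f,x0,y0,x1,y1):
    hsv=cv2.cvtColor(f,cv2.COLOR_BGR2HSV)
    m=(((hsv[...,0]<6)|(hsv[...,0]>174))&(hsv[...,1]>150)&(hsv[...,2]>60)).astype(np.uint8)
    k=np.zeros_like(m);k[y0:y1,x0:x1]=m[y0:y1,x0:x1]
    ys,xs=np.nonzero(k); return xs.min(),xs.max(),ys.min(),ys.max()
E
python3 - <<'E'
from h import *
g=lambda u,v:(u/4+230,v/4+150)
h0=lambda u,v:(u/2.8+180,v/2.8+150)
for nm,F,hub,ends in(('start',h0,(358,90),[(262,90),(415,60),(393,118)]),('s14',g,(312,130),[(185,133),(362,78),(395,165)]),('s15',g,(312,128),[(400,92),(345,172)]),('s16',g,(312,125),[(425,102),(316,180)])):
  H=plane('side',F(*hub),240)
  print(nm,[np.degrees(np.arctan2(*(plane('side',F(*e),240)-H)[[1,0]])).round()-10.9 for e in ends])
f=cv2.cvtColor(bot.grab_frame('side'),cv2.COLOR_RGB2BGR)
cv2.imwrite('pics/side17raw.png',f)
for n in('side0','side17raw'): print(n,fitrim(cv2.imread(f'pics/{n}.png'),260,150,360,215))
for z in(238,240,246):print(proj('side',W(0,0,z)))
E
```

```text
start [np.float64(153.1), np.float64(24.1), np.float64(-89.9)]
s14 [np.float64(156.1), np.float64(41.1), np.float64(-71.9)]
s15 [np.float64(17.1), np.float64(-99.9)]
s16 [np.float64(-0.9000000000000004), np.float64(-115.9)]
side0 (np.int64(272), np.int64(344), np.int64(166), np.int64(199))
side17raw (np.int64(272), np.int64(343), np.int64(167), np.int64(200))
[308.42158799 183.19640708]
[308.42190938 182.38590311]
[308.42287657 179.94674541]
```

The wheel is still turning freely, now about 25° below its start angle. Going on in small steps.

>>> jog_arm(
  xyz=[
    [0.002, 0.001, 0.0002],
    [0.0036, 0.0018, 0.0004],
    [0.0036, 0.0018, 0.0004],
  ],
  delta_rot=[
    [0, 0, 0],
    [0, 0, 0],
    [0, 0, 0],
  ],
  grip=[-1, -1, -1],
)

```text
time_s: 23.52
eef_pos: [558.3, 157.6, 211.4]
orientation: [2.001, 2.421, -0.003]
contact_force: [-0.9, -6.0, 1.3]
gripper_width: 0.3
```

>>> jog_arm(
  xyz=[
    [0.002, 0.0011, 0.0002],
    [0.0036, 0.002, 0.0004],
    [0.0036, 0.002, 0.0004],
  ],
  delta_rot=[
    [0, 0, 0],
    [0, 0, 0],
    [0, 0, 0],
  ],
  grip=[-1, -1, -1],
)

```text
time_s: 23.9
eef_pos: [559.2, 158.8, 211.2]
orientation: [2.0, 2.419, -0.008]
contact_force: [-2.7, -11.5, 2.3]
gripper_width: -0.1
```

```bash
python3 - <<'E'
from h import *
st(); p=P(bot.sense()['eef_pos']);print(np.degrees(np.arctan2(p[1],p[0])))
f=bot.grab_frame('side')
cv2.imwrite('pics/side18.png',cv2.resize(f[150:290,230:390,::-1],None,fx=4,fy=4,interpolation=cv2.INTER_CUBIC))
E
```

```text
t 23.9 press [-37.2  22.6 211.2] F [ -2.7 -11.5   2.3] M [-1.85  0.42 -0.11] w -0.1
148.72019430421707
```

View pics/side18.png

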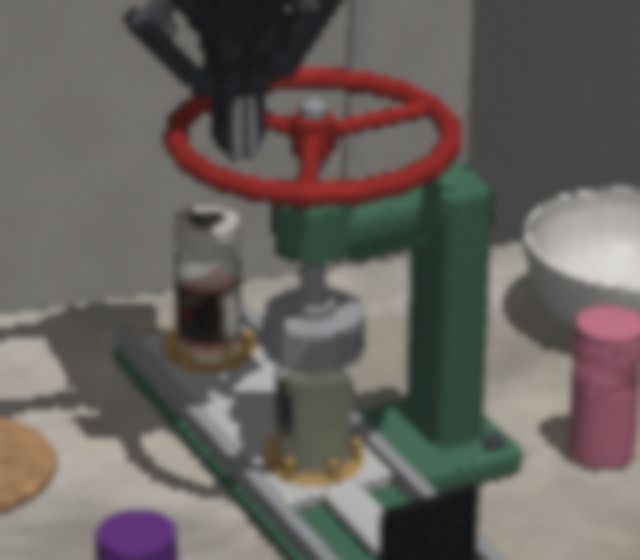

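Resistance rises clearly now: 2.4, then 6, then 11.8 N, with the finger slowing. That is about 0.4 N·m net of friction, so roughly 60 N on the cap, and the bell is snug. Before moving to the jar, I'll check the wrist clearance to the wheel.

```bash
python3 - <<'E'
from h import *
for (u,v) in((455,70),(455,130)):
  c,d=ray('side',(200+u/3,150+v/3))
  for py in(-231,-200,-161):
    n=np.r_[PY,0]; t=((W(0,py,0)-c)@n)/(d@n); q=c+d*t; print(py,P(q))
j=np.array([573,289,300.]);print(P(j))
T=lambda u,v:(u/3.3+170,v/3.3+150)
E
```

```text
-231 [ -30.9 -231.   359. ]
-200 [ -11.5 -200.   342.9]
-161 [  12.9 -161.   322.7]
-231 [ -29.1 -231.   318.3]
-200 [  -9.6 -200.   300.7]
-161 [  14.8 -161.   278.6]
[  1.  147.8 300. ]
```

>>> jog_arm(
  xyz=[
    [-0.008, -0.004, 0],
    [-0.0185, -0.009, 0],
    [-0.0185, -0.009, -0.04],
    [-0.0185, -0.009, -0.08],
    [-0.0185, -0.009, -0.11],
  ],
  delta_rot=[
    [0, 0, 0],
    [0, 0, 0],
    [0, 0, 0],
    [0, 0, 0],
    [0, 0, 0],
  ],
  grip=[-1, -1, -1, -1, -1],
)

```text
time_s: 24.58
eef_pos: [555.4, 145.8, 300.8]
orientation: [2.0, 2.422, 0.003]
contact_force: [0.0, -0.2, -0.7]
gripper_width: 0.1
```

```bash
python3 - <<'E'
from h import *
st(); to(W(1,148,300))
f=bot.grab_frame('side')
cv2.imwrite('pics/side19.png',cv2.resize(f[150:290,230:390,::-1],None,fx=4,fy=4,interpolation=cv2.INTER_CUBIC))
E
```

```text
t 24.575 press [-43.4  10.5 300.8] F [ 0.  -0.2 -0.7] M [-0.03 -0.02  0.08] w 0.1
xyz [0.1719 0.0555 0.0012] rot [ 0.0014 -0.0003 -0.0001]
```

View pics/side19.png

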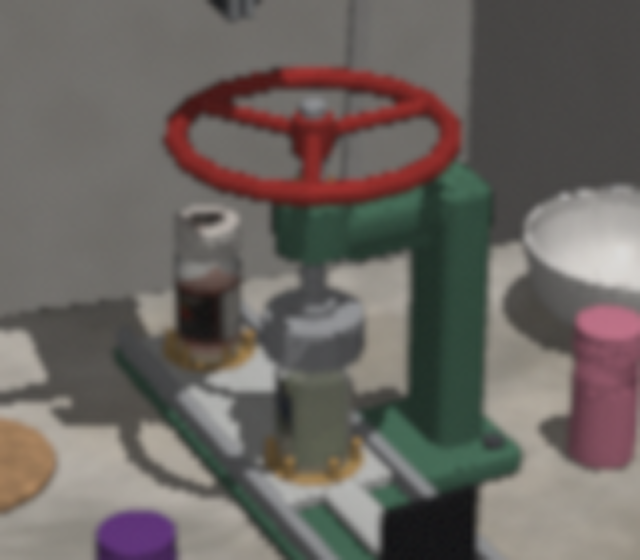

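The wheel and bell have stayed put. Next I'll go above the white-capped jar and open the gripper.

>>> jog_arm(
  xyz=[
    [0.06, 0.02, 0],
    [0.12, 0.04, 0],
    [0.172, 0.0555, 0],
    [0.172, 0.0555, 0.05],
    [0.172, 0.0555, 0.11],
    [0.172, 0.0555, 0.16],
    [0.172, 0.0555, 0.16],
  ],
  delta_rot=[
    [0, 0, 0],
    [0, 0, 0],
    [0, 0, 0],
    [0, 0, 0],
    [0, 0, 0],
    [0, 0, 0],
    [0, 0, 0],
  ],
  grip=[1, 1, 1, 1, 1, 1, 1],
)

```text
time_s: 25.5
eef_pos: [569.6, 288.4, 166.2]
orientation: [-1.997, -2.418, 0.011]
contact_force: [0.1, 0.5, 0.6]
gripper_width: 85.6
```

```bash
python3 - <<'E'
from h import *
st(); to(W(1,148,52))
f=bot.grab_frame('side')
cv2.imwrite('pics/side20.png',cv2.resize(f[130:270,210:370,::-1],None,fx=4,fy=4,interpolation=cv2.INTER_CUBIC))
f=bot.grab_frame('top')
cv2.imwrite('pics/top20.png',cv2.resize(f[150:330,150:350,::-1],None,fx=3.3,fy=3.3,interpolation=cv2.INTER_CUBIC))
E
```

```text
t 25.5 press [ -2.5 147.8 166.2] F [0.1 0.5 0.6] M [-0.01 -0.01 -0.05] w 85.6
xyz [0.0003 0.0057 0.1427] rot [-0.0057  0.0002 -0.0001]
```

View pics/side20.png

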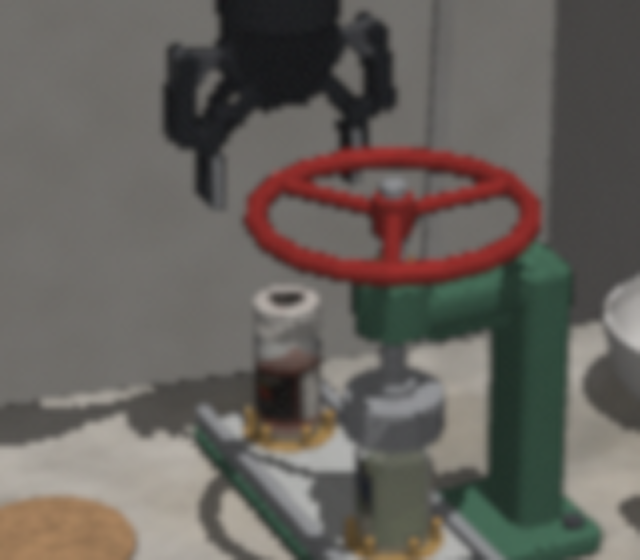

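View pics/top20.png

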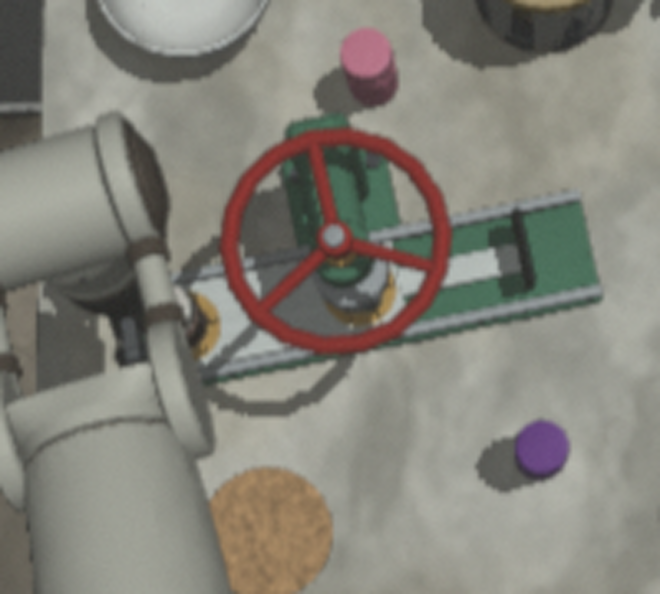

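```bash
python3 - <<'E'
from h import *
e=bot.sense()['eef_pos'];g=lambda p:((proj('side',p)-[210,130])*4).round()
for s in(-43,0,43): print(g(e+[0,0,23]+s*np.r_[PX,0]))
print(g(W(1,148,119)),g(W(1,148,189)))
T=lambda u,v:(u/3.3+150,v/3.3+150)
S=lambda u,v:(u/4+210,v/4+130)
for a in((162,232),):pass
d=[plane('top',T(*p),240)-plane('top',T(335,237),244) for p in((317,150),(430,266),(262,310))]
print([np.degrees(np.arctan2(x[1],x[0]))-10.9 for x in d])
print('coaster',plane('top',T(271,531),8))
E
```

```text
[223. 199.]
[286. 186.]
[348. 173.]
[289. 296.] [286. 195.]
[np.float64(0.3996680133833408), np.float64(-118.78544678886504), np.float64(123.33436094493175)]
coaster [400.54598456 218.27642457   8.        ]
```

The open tips at side20 (213,205) and (348,178) straddle the jar column at x≈287. I'll lower to grasp.

>>> jog_arm(
  xyz=[
    [0.0003, 0.0057, 0.03],
    [0.0003, 0.0057, 0.07],
    [0.0003, 0.0057, 0.11],
    [0.0003, 0.0057, 0.135],
    [0.0003, 0.0057, 0.1427],
    [0.0003, 0.0057, 0.1427],
  ],
  delta_rot=[
    [0, 0, 0],
    [0, 0, 0],
    [0, 0, 0],
    [0, 0, 0],
    [0, 0, 0],
    [0, 0, 0],
  ],
  grip=[1, 1, 1, 1, 1, 1],
)

```text
time_s: 26.35
eef_pos: [578.0, 290.5, 58.1]
orientation: [2.0, 2.421, 0.002]
contact_force: [-0.6, -0.1, -0.4]
gripper_width: 85.2
```

```bash
python3 - <<'E'
from h import *
st()
f=bot.grab_frame('side')
cv2.imwrite('pics/side21.png',cv2.resize(f[130:270,210:370,::-1],None,fx=4,fy=4,interpolation=cv2.INTER_CUBIC))
E
```

```text
t 26.35 press [  6.1 148.3  58.1] F [-0.6 -0.1 -0.4] M [-0.01  0.03 -0.01] w 85.2
```

View pics/side21.png

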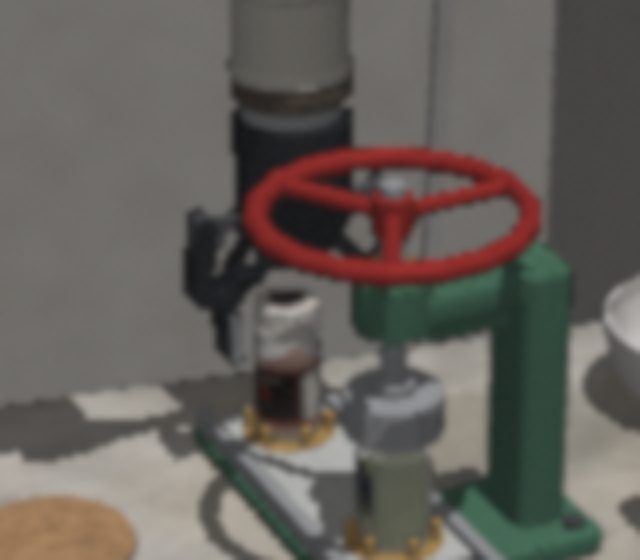

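The last reading had been taken mid-settling, so the tool stands 5 mm off in tool y and 6 mm high. I'll correct both, then close.

>>> jog_arm(
  xyz=[
    [0, -0.006, 0.004],
    [0, -0.006, 0.008],
    [0, -0.006, 0.008],
  ],
  delta_rot=[
    [0, 0, 0],
    [0, 0, 0],
    [0, 0, 0],
  ],
  grip=[1, 1, 1],
)

```text
time_s: 26.78
eef_pos: [572.1, 289.3, 50.3]
orientation: [-2.001, -2.422, 0.001]
contact_force: [0.7, 0.0, -0.4]
gripper_width: 84.8
```

>>> jog_arm(
  xyz=[
    [0, 0, 0],
    [0, 0, 0],
    [0, 0, 0],
    [0, 0, 0],
    [0, 0, 0],
    [0, 0, 0],
  ],
  delta_rot=[
    [0, 0, 0],
    [0, 0, 0],
    [0, 0, 0],
    [0, 0, 0],
    [0, 0, 0],
    [0, 0, 0],
  ],
  grip=[0.3, 0.1, 0, -0.1, -0.2, -0.3],
  grip_force=35,
)

```text
time_s: 27.52
eef_pos: [572.4, 289.4, 50.7]
orientation: [2.001, 2.422, 0.0]
contact_force: [-1.3, -0.4, 2.1]
gripper_width: 42.2
```

```bash
python3 - <<'E'
from h import *
st()
f=bot.grab_frame('side')
cv2.imwrite('pics/side22.png',cv2.resize(f[130:270,210:370,::-1],None,fx=4,fy=4,interpolation=cv2.INTER_CUBIC))
E
```

```text
t 27.525 press [  0.5 148.3  50.7] F [-1.3 -0.4  2.1] M [-0.07  0.19 -0.01] w 42.2
```

View pics/side22.png

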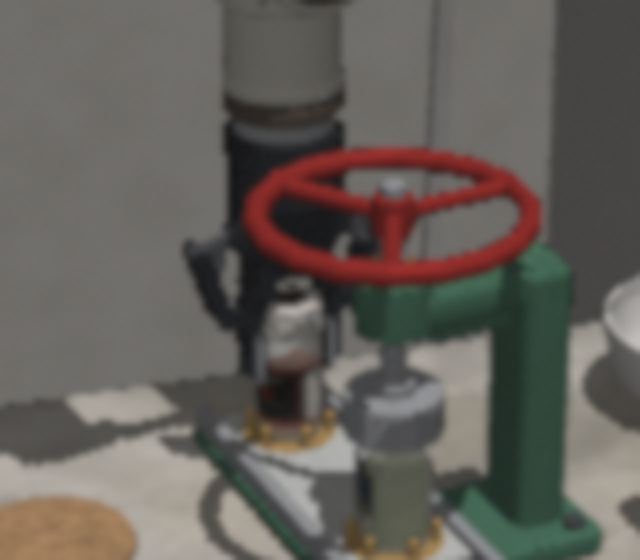

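The jaws have stopped on the jar at 42 mm, one finger each side. I'll firm up the grip and lift straight up.

>>> jog_arm(
  xyz=[
    [0, 0, 0],
    [0, 0, -0.012],
    [0, 0, -0.03],
    [0, 0, -0.055],
    [0, 0, -0.08],
    [0, 0, -0.105],
    [0, 0, -0.11],
    [0, 0, -0.11],
  ],
  delta_rot=[
    [0, 0, 0],
    [0, 0, 0],
    [0, 0, 0],
    [0, 0, 0],
    [0, 0, 0],
    [0, 0, 0],
    [0, 0, 0],
    [0, 0, 0],
  ],
  grip=[-0.6, -0.6, -0.6, -0.6, -0.6, -0.6, -0.6, -0.6],
  grip_force=40,
)

```text
time_s: 28.58
eef_pos: [572.4, 289.4, 138.6]
orientation: [2.001, 2.422, 0.0]
contact_force: [-0.0, 0.1, -1.2]
gripper_width: 41.7
```

```bash
python3 - <<'E'
from h import *
st()
s=bot.sense();e=s['eef_pos'];to([398.5,218.5,e[2]])
f=bot.grab_frame('side')
cv2.imwrite('pics/side23.png',cv2.resize(f[110:290,190:390,::-1],None,fx=3.3,fy=3.3,interpolation=cv2.INTER_CUBIC))
E
```

```text
t 28.575 press [  0.4 148.3 138.6] F [-0.   0.1 -1.2] M [ 0.04  0.01 -0.04] w 41.7
xyz [-0.046  -0.2302 -0.    ] rot [ 0.0001  0.     -0.0002]
```

View pics/side23.png

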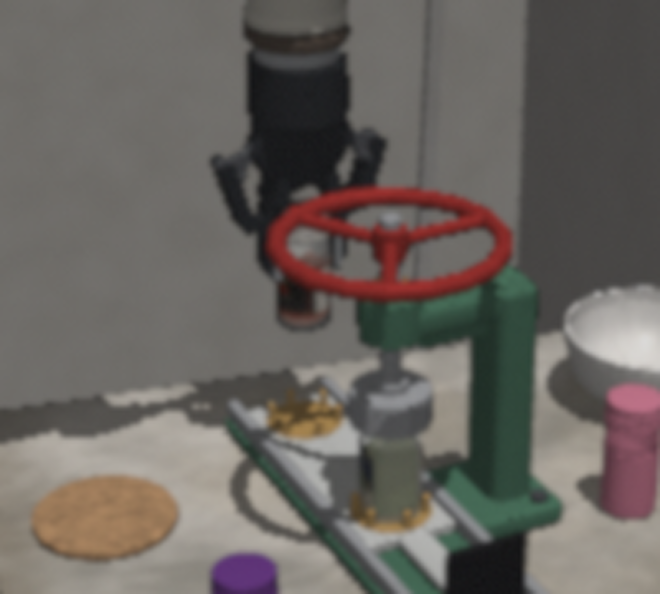

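The jar hangs upright between the fingers at (303,290), and its six tray pins are empty. I'll carry it to the coaster.

>>> jog_arm(
  xyz=[
    [-0.004, -0.02, 0],
    [-0.01, -0.05, 0],
    [-0.017, -0.085, 0],
    [-0.024, -0.12, 0],
    [-0.031, -0.155, 0],
    [-0.038, -0.19, 0],
    [-0.043, -0.215, 0],
    [-0.046, -0.23, 0],
    [-0.046, -0.23, 0.02],
    [-0.046, -0.23, 0.04],
  ],
  delta_rot=[
    [0, 0, 0],
    [0, 0, 0],
    [0, 0, 0],
    [0, 0, 0],
    [0, 0, 0],
    [0, 0, 0],
    [0, 0, 0],
    [0, 0, 0],
    [0, 0, 0],
    [0, 0, 0],
  ],
  grip=[-0.6, -0.6, -0.6, -0.6, -0.6, -0.6, -0.6, -0.6, -0.6, -0.6],
)

```text
time_s: 29.88
eef_pos: [398.9, 218.5, 105.1]
orientation: [-2.001, -2.422, 0.0]
contact_force: [-0.1, -0.6, -0.3]
gripper_width: 42.0
```

>>> jog_arm(
  xyz=[
    [0, 0, 0.02],
    [0, 0, 0.04],
    [0, 0, 0.06],
    [0, 0, 0.07],
    [0, 0, 0.078],
    [0, 0, 0.08],
    [0, 0, 0.08],
  ],
  delta_rot=[
    [0, 0, 0],
    [0, 0, 0],
    [0, 0, 0],
    [0, 0, 0],
    [0, 0, 0],
    [0, 0, 0],
    [0, 0, 0],
  ],
  grip=[-0.6, -0.6, -0.6, -0.6, -0.6, -0.6, -0.6],
)

```text
time_s: 30.75
eef_pos: [399.0, 218.6, 42.8]
orientation: [2.0, 2.422, 0.001]
contact_force: [-0.9, -0.4, -1.9]
gripper_width: 42.3
```

```bash
python3 - <<'E'
from h import *
st();print(bot.sense()['eef_pos'])
f=bot.grab_frame('side')
cv2.imwrite('pics/side24.png',cv2.resize(f[170:310,170:330,::-1],None,fx=4,fy=4,interpolation=cv2.INTER_CUBIC))
f=bot.grab_frame('top')
cv2.imwrite('pics/top24.png',cv2.resize(f[250:370,170:330,::-1],None,fx=4,fy=4,interpolation=cv2.INTER_CUBIC))
E
```

```text
t 30.75 press [-183.2  111.6   42.8] F [-0.9 -0.4 -1.9] M [-0.03  0.01  0.03] w 42.3
[398.99807953 218.59628654  42.82532922]
```

View pics/side24.png

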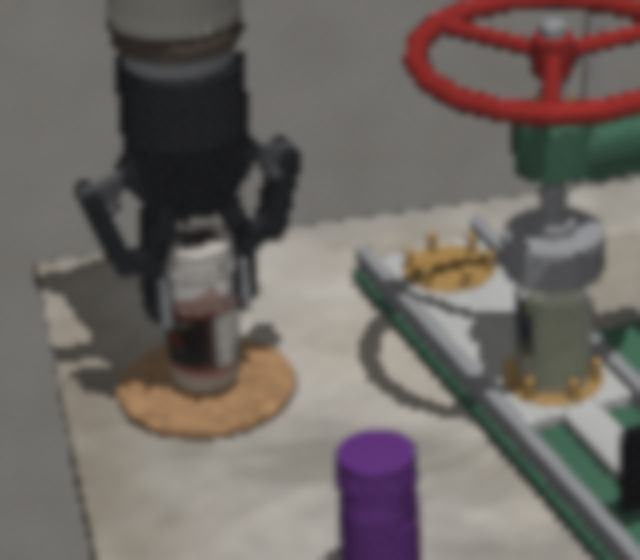

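View pics/top24.png

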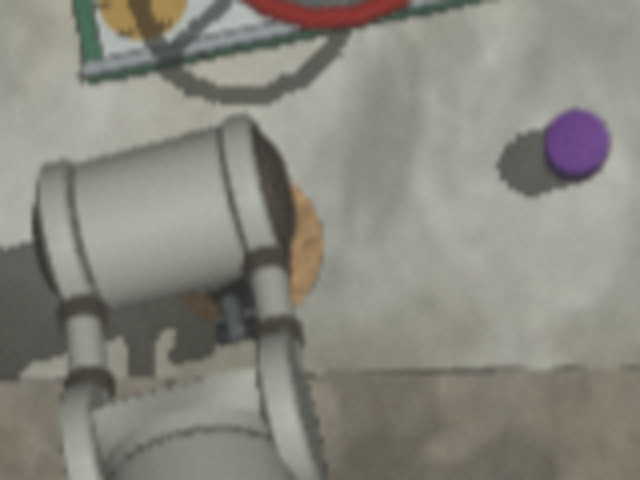

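The jar's base at (203,383) is over the coaster, whose centre is at (208,388), about 7 mm above it. I'll lower gently to contact.

>>> jog_arm(
  xyz=[
    [0, 0, 0.003],
    [0, 0, 0.006],
    [0, 0, 0.0075],
    [0, 0, 0.0075],
  ],
  delta_rot=[
    [0, 0, 0],
    [0, 0, 0],
    [0, 0, 0],
    [0, 0, 0],
  ],
  grip=[-0.6, -0.6, -0.6, -0.6],
)

```text
time_s: 31.35
eef_pos: [398.5, 218.4, 36.3]
orientation: [-2.001, -2.422, 0.0]
contact_force: [-0.0, 0.3, -0.5]
gripper_width: 42.0
```

>>> jog_arm(
  xyz=[
    [0, 0, 0.001],
    [0, 0, 0.002],
    [0, 0, 0.002],
  ],
  delta_rot=[
    [0, 0, 0],
    [0, 0, 0],
    [0, 0, 0],
  ],
  grip=[-0.6, -0.6, -0.6],
)

```text
time_s: 31.72
eef_pos: [398.8, 218.6, 35.7]
orientation: [-2.001, -2.422, 0.0]
contact_force: [-2.7, -1.3, 7.3]
gripper_width: 42.3
```

Contact: 7 N upward at z 35.7, as expected. I'll release.

>>> jog_arm(
  xyz=[
    [0, 0, -0.0008],
    [0, 0, -0.0008],
    [0, 0, -0.0008],
    [0, 0, -0.0008],
    [0, 0, -0.0008],
    [0, 0, -0.0008],
  ],
  delta_rot=[
    [0, 0, 0],
    [0, 0, 0],
    [0, 0, 0],
    [0, 0, 0],
    [0, 0, 0],
    [0, 0, 0],
  ],
  grip=[0.1, 0.2, 0.4, 0.6, 0.9, 1],
)

```text
time_s: 32.48
eef_pos: [398.7, 218.5, 35.5]
orientation: [-2.001, -2.422, 0.0]
contact_force: [-0.6, -0.8, 0.1]
gripper_width: 85.3
```

>>> jog_arm(
  xyz=[
    [0, 0, -0.02],
    [0, 0, -0.05],
    [0, 0, -0.1],
    [0, 0, -0.15],
    [0, 0, -0.2],
    [0, 0, -0.25],
    [0, 0, -0.25],
    [0, 0, -0.25],
  ],
  delta_rot=[
    [0, 0, 0],
    [0, 0, 0],
    [0, 0, 0],
    [0, 0, 0],
    [0, 0, 0],
    [0, 0, 0],
    [0, 0, 0],
    [0, 0, 0],
  ],
  grip=[1, 1, 1, 1, 1, 1, 1, 1],
)

```text
time_s: 33.48
eef_pos: [398.3, 218.4, 235.5]
orientation: [-2.001, -2.422, 0.0]
contact_force: [-0.5, -0.5, -0.4]
gripper_width: 85.0
```

```bash
python3 - <<'E'
from h import *
st()
f=bot.grab_frame('side')
cv2.imwrite('pics/side25.png',f[:,:,::-1])
cv2.imwrite('pics/side25z.png',cv2.resize(f[150:350,190:400,::-1],None,fx=3,fy=3,interpolation=cv2.INTER_CUBIC))
f=bot.grab_frame('top')
cv2.imwrite('pics/top25.png',f[:,:,::-1])
E
```

```text
t 33.475 press [-183.9  111.5  235.5] F [-0.5 -0.5 -0.4] M [-0.02  0.02 -0.  ] w 85.0
```

View pics/side25z.png

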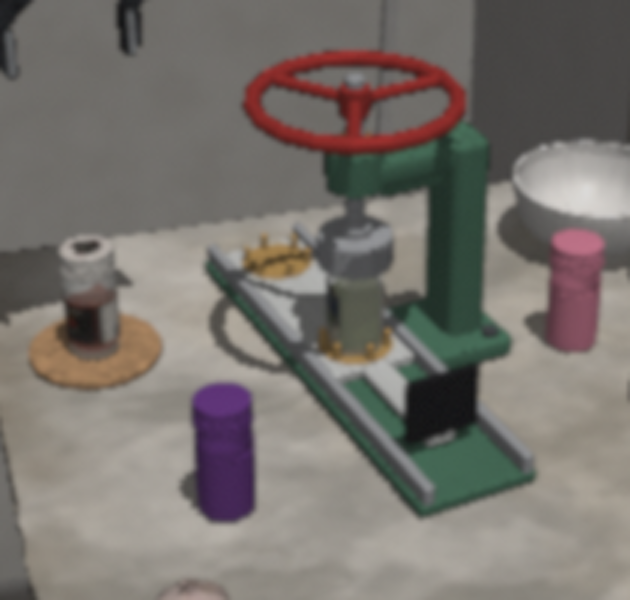

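View pics/top25.png

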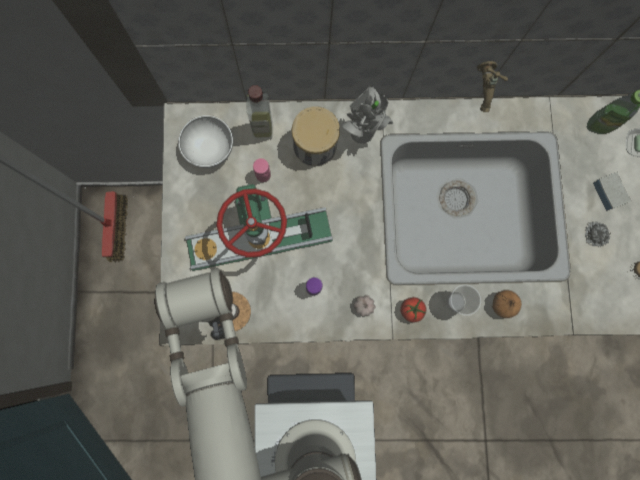

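The side view shows the white-capped jar upright on the coaster at (90,310) and the bell seated on the gold cap at (357,250). The tray is at its stop, and the purple jar, pink jar, tomato and garlic are where they were. The gripper is clear and touching nothing, so I'm handing in.

```bash
python3 - <<'E'
from bench import bot
print(bot.close_job())
E
```

```text
the job is handed in; nothing more can be done
None
```

The job is done in the order asked and handed in at about 33.6 s, against the 72 s limit; the hand-in gave no verdict.

- **Bell up:** I wound the handwheel anticlockwise about 5 rad, which lifted the bell about 30 mm, clear of the white cap.
- **Tray across:** I pushed the tray until it stopped moving and the push force rose to about 15 N.
- **Bell down:** I wound the bell down on the gold cap until the finger force rose from about 2.4 N to 11.8 N. I estimate that as roughly 60 N on the cap. The wheel stayed put when I took the finger away.
- **Jar moved:** The white-capped jar went down close to the middle of the coaster, with 7 N felt at touchdown, and was released.

**Last checks:** the final pictures show both jars upright, the bell on the gold cap, and the tray at its stop. The other things look unmoved, and the gripper is clear with no force on it.

**What failed or disagreed:**
- **First pass missed the wheel:** the fingertips were about 35 mm higher than the reported pose implies. I corrected this from the pictures and nothing was touched.
- **Wheel angle:** the bell met the gold cap with the wheel about 25° further clockwise than where it started, so it was probably not fully down at the start.
- **Not measured directly:** I judged the bell's contact by force and picture only. The force on the cap after the finger left is unknown, because the screw may have eased back slightly.

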